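Clear the disc chest's lid by sorting, then hold it just below its balance point

ROBOT

A 6-joint arm with a two-finger parallel gripper is mounted at the origin on a cart in front of the work surface, level with it; the furniture and walls round the work are solid. World frame = base frame: x ahead of the robot, y to its left, z up, the work surface at z = 0. Lengths are in m, angles in rad, forces in N, time in s.
With the tool pointing down it reaches from about 0.4 to 0.925 m from the base axis. Payload 3.4 kg.
Tool frame: the origin (TCP) lies at the very end of the fingers, on their centre line; the grasp point (between the pads) lies arm.grasp_offset behind it (arm.grasp_offset is the distance from the TCP to the grasp point, in m); z points along the fingers, y is the direction in which the jaws open and shut (so a half turn about z gives the same grasp; the last joint's range is limited). The gripper opens to 85 mm and grips with 20 to 120 N. Pads are 22 mm wide; open, the fingers measure 114 mm over their backs; the gripper's body (76 mm by 85 mm) begins 54 mm behind the grasp point. The pads swing forward as they close: fully open they stand 13 mm farther back than shut.
Start: joints at [-1.375, 0.307, 1.506, -0, 1.328, -0.073], TCP at [0.153, -0.554, 0.193] pointing down, gripper open.
Joint ranges: [-3.12, 3.12], [-1.05, 2.28], [0.14, 2.33], [-1.42, 4.57], [0.1, 2.73], [-2.68, 2.68]. Speed limits (rad/s): [2.57, 2.57, 3.14, 3.14, 3.14, 3.14].

INTERFACE

Orientations are given as a unit quaternion [w, x, y, z].
In Python, from cell import arm, eyes gives the robot as it stands. The module is installed in compiled form; this text tells all that it offers.
- The arm moves only by the tool apply_moves, never from a script. Its argument "rows" is text: rows parted by semicolons, each of 7 numbers parted by spaces: the shift along the world's x, y, z each as a share of 40 mm, from -1 to 1, then the turn, a rotation vector about the world's x, y, z each as a share of 2 rad, from -1 to 1, then the closure, from -1 (fully open) to 1 (shut). In form: dx dy dz wx wy wz grip; .... A call has 1 to 8 rows; each row shifts and turns the commanded pose from where the row before left it; what a row does not reach is not made up. A row lasts 1/10 s, in which the tool goes at most 50 mm and 8.59 degrees, less where a joint would pass 70% of its speed; a pose out of reach is approached as far as the arm can. A call with a number of a shift or a turn outside -1 to 1 is refused whole. A call with a gripper value outside its range is refused whole. The fingers move at their own pace and stop on an object; "grip_force" is the grip in N (left out, the last holds). Time passes only in rows, so rows that do not move let the fingers close. It gives the time, the measured TCP pose, the force and the opening at its end, in the units of the state.
- arm.get_state(): the state, without advancing time (a new reading comes with each control period).
- eyes.capture(name): name is "side" or "top"; returns the picture (480x640x3 uint8, red, green, blue); there is no depth.
- eyes.calibration(name): a dict with "fx", "fy", "cx", "cy" (pixels), "camera_from_world" (4x4, takes a point from world to camera coordinates). Camera axes: x right, y up, looking along -z (the intrinsics and any distortion apply to the point x, -y, -z); pixel columns grow to the right and rows downward; lengths in m; the calibration is good to about 2 mm. A picture is of the moment at which its call begins. calibration takes no time and is no camera call.
- arm.close_job(): hands the job in, once; it reports no verdict.
The state is a dict: "t": time; "q": joint angles; "dq": joint speeds; "effort": joint torques, N m; "ee_pos": TCP position; "tcp_rot": TCP orientation; "ft_force": force on the tool from outside, world axes, zero at the start; "moment": the same for the moment, N m; "width": finger opening in m.
Only numpy, scipy, OpenCV 4.12 (cv2) and the standard library are available. Lean on these libraries where they do the work, as an engineer would, in place of code of your own. Each camera call takes 0.05 s, during which the arm holds its last target.

TASK

The sprung lid of the grey disc chest is to be tried, but things are lying on it: sort them first, the granite tile into the yellow bin and the two wooden wedges into the green bin. Then raise the blue lid clearly past its balance point (the red mark on the gauge, about 52 degrees open), bring it back to just below it (pointer in the green sector) and finish while still holding the lid there in the gripper, steady. Leave the other things on the bench where they are.

Things in the scene. Friction and masses are not known exactly. Their poses are not given: they have to be found in the camera images.
- lid_hinge (a point): middle of the lid's hinge axis, fixed on the chest, 89 mm above the bench; its axes are the chest's: y the hinge axis, z up, the front of the chest toward -x. The closed lid's flat top is 4 mm above this point and reaches 222 mm toward -x and 132 mm to either side
- chest: grey steel chest, 220 (x) x 260 (y) mm, fixed; origin under its centre, front to -x. On its right side (-y) near the hinge a gauge: curved strip, 55 mm radius about the hinge, up to 57 mm above it, white with a green sector (0.69 to 0.87 rad) and a red mark (0.87 to 0.93 rad)
- lid_handle (a point): middle of the handle: round steel bar 12 mm thick, 104 mm long, parallel to the hinge, 48 mm above the lid's top; with the lid closed at x -202, y 0, z +52 mm from lid_hinge in its axes. It swings with the lid, as do its axes. Taken from above, fingers before and behind the bar, the bar can turn between them, so the tool can stay upright throughout
- lid (a joint): lid angle, rad: 0 shut, grows as the front edge rises, 1.55 fully open. Blue lid, 0.9 kg, damped hinge with a spring: below 0.90 rad (balance point, red mark) it falls shut by itself, above it swings open by itself. Lifting takes about 1.5 N at the handle, less near the balance. A yellow pointer on its right edge shows the angle on the gauge
- tile: red granite sample tile, 56x56x10 mm, origin at the centre of its underside, z up; lies flat on the lid, about 0.1 kg; edges along its x and y
- wedge_a: beech setting wedge, 75 mm long (its y) and 30 mm wide (its x), tapering in height to 22 mm; origin at the centre of its underside; lies on the lid with its length about along the chest's depth; pinch across the 30 mm width at the middle
- wedge_b: beech setting wedge like wedge_a, 87 mm long (its y), 30 mm wide (its x), 22 mm high
- yellow_bin: open yellow plastic bin, 160 (x) x 130 (y) x 50 mm high, walls and floor 4 mm (rim 168 x 136 mm over its bead), fixed; origin at the centre of its underside. For the granite tile
- green_bin: open green plastic bin, same size, fixed; origin at the centre of its underside. For the two wedges
- whetstone: grey whetstone, 48x150x24 mm, on the bench, origin under its centre; to be left alone
- felt_wheel: cream felt wheel, 60 mm across, 25 mm high, on the bench, origin under its centre; to be left alone
Mind the look-alikes: they are no part of the job. What is shaped like the tile but pink is not meant.

How it is judged:
On the way, in this order (a step that is already met when the one before it is completed fails the run):
1. the tile lies in the yellow bin and both wedges in the green bin (x of tile in the frame of yellow_bin between -0.076 and 0.076 m and y of tile in the frame of yellow_bin between -0.061 and 0.061 m and z of tile in the frame of yellow_bin below 0.04 m and contact force between each of tile, wedge_a, wedge_b and the fingers below 0.05 N and linear speed of each of tile, wedge_a, wedge_b below 0.05 m/s and x of wedge_a in the frame of green_bin between -0.076 and 0.076 m and y of wedge_a in the frame of green_bin between -0.061 and 0.061 m and z of each of wedge_a, wedge_b in the frame of green_bin below 0.04 m and x of wedge_b in the frame of green_bin between -0.076 and 0.076 m and y of wedge_b in the frame of green_bin between -0.061 and 0.061 m), for 0.2 s.
2. the lid is raised clearly past its balance point (value of joint lid above 0.96 rad), for 0.1 s.
At the end, for the whole second after the job is handed in: The tile lies inside the yellow bin and both wedges inside the green bin; the lid stands still (under 0.05 rad/s) 0.68 to 0.88 rad open, just below its balance point at 0.90, with the fingers holding it (more than 0.3 N) and not touching the sorted things (all of step 1 and value of joint lid between 0.68 and 0.88 rad and velocity of joint lid between -0.05 and 0.05 rad/s and contact force between lid and the fingers above 0.3 N); the arm keeps its last pose, push and grip.
It fails at once if the whetstone or the felt wheel is moved more than 30 mm (distance of any of whetstone, felt_wheel from where it was at the start of the episode above 0.03 m).
It fails at once if the lid is raised past 0.3 rad before the things on it are sorted (value of joint lid above 0.3 rad and (horizontal distance between tile and yellow_bin above 0.11 m or horizontal distance between any of wedge_a, wedge_b and green_bin above 0.11 m)).
It also fails if it takes over 72 s, if anything falls off the work surface, if the arm or the gripper's body presses on something with over 40 N, if the wrist force passes 120 N, or if a joint passes its speed limit or range.

## Working session

There is one attempt and no reset: what is moved stays moved. The work goes in short steps, Python scripts to look and compute and a tool call to move; the robot and the scene stay as the last step left them, time stands still between calls to the robot, and variables do not carry over. Pictures are saved under pics/ and viewed, and the job is handed in when it is done.

Besides the shell and the picture viewer there is one more tool, called after ">>>" in YAML: its name, and indented under it one key for each argument. apply_moves: Moves the arm, as the interface text tells. Shift numbers are shares of 40 mm and turn numbers shares of 2 rad, none past 1 either way. Its arguments: {"type":"object","properties":{"rows":{"type":"string"},"grip_force":{"type":"number"}},"required":["rows"]}

```bash
mkdir -p pics; python3 - <<'E'
from cell import arm, eyes
import cv2,numpy as np
for n in("side","top"):
    im=eyes.capture(n); cv2.imwrite(f"pics/{n}0.png",im[:,:,::-1]); np.save(f"pics/{n}0.npy",im)
    print(n,eyes.calibration(n))
print(arm.get_state(), arm.grasp_offset)
E
```

```text
side {'fx': 521.253203750713, 'fy': 521.253203750713, 'cx': 321.91545983335646, 'cy': 233.26628532041818, 'camera_from_world': array([[ 0.99981606,  0.00266071,  0.01899376, -0.6166159 ],
       [-0.01652021,  0.62255582,  0.78240101, -0.05094672],
       [-0.00974293, -0.78257087,  0.62248526, -1.49357346],
       [ 0.        ,  0.        ,  0.        ,  1.        ]])}
top {'fx': 433.4824699214834, 'fy': 433.4824699214834, 'cx': 321.6267349576606, 'cy': 243.9167061592702, 'camera_from_world': array([[-0.01975787, -0.99965628,  0.01723238, -0.05852427],
       [ 0.98083405, -0.01603846,  0.19418376, -0.60339954],
       [-0.19384063,  0.02073876,  0.9808138 , -1.06585839],
       [ 0.        ,  0.        ,  0.        ,  1.        ]])}
{'t': 0.1, 'q': array([-1.37549168e+00,  3.07494908e-01,  1.50752709e+00, -7.36035296e-06,
        1.32839869e+00, -7.34870007e-02]), 'dq': array([ 0.00143939, -0.00204662, -0.00304896, -0.00021561,  0.00102629,
        0.00021635]), 'effort': array([ 5.83181350e-05, -4.58529246e+01, -2.52609068e+01, -9.79664060e-05,
        5.58166037e-03, -1.85863932e-06]), 'ee_pos': array([ 0.15254785, -0.55368257,  0.191881  ]), 'tcp_rot': array([-9.12103738e-04,  9.90981934e-01,  1.33992431e-01, -5.92023836e-05]), 'ft_force': array([-0.11170913,  0.08979009,  0.76204175]), 'moment': array([-0.04002019, -0.02411799,  0.04986839]), 'width': 0.08531068088705016} 0.0187
```

View pics/side0.png

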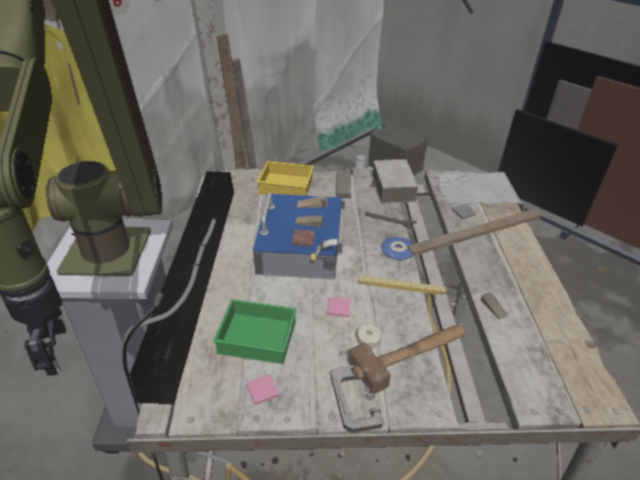

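View pics/top0.png

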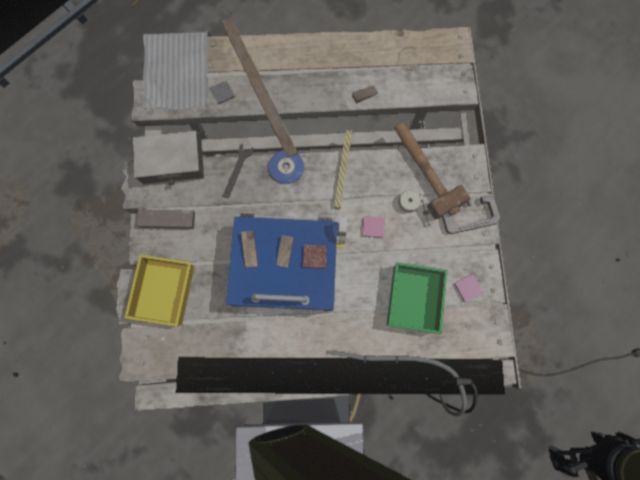

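The top picture shows two possible mistakes:
- **Tile:** the red speckled one on the lid is at (315,256). The look-alikes are pink, at (373,227) and (469,288) on the bench.
- **Wedges:** the two on the lid are at (250,249) and (285,250). A brown block at (365,94) and the whetstone at (165,218) are off the lid.

I choose the three things on the blue lid and will check that in an enlarged crop.

```bash
python3 - <<'E'
import cv2
im=cv2.imread("pics/top0.png")[205:325,215:350]
cv2.imwrite("pics/c1.png",cv2.resize(im,None,fx=5.9,fy=5,interpolation=cv2.INTER_CUBIC)[:600,:800])
im=cv2.imread("pics/top0.png")
a=cv2.resize(im[250:335,115:200],(400,400));b=cv2.resize(im[255:340,375:460],(400,400))
import numpy as np
cv2.imwrite("pics/c2.png",np.hstack([a,b]))
E
```

```text
(no output)
```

View pics/c1.png

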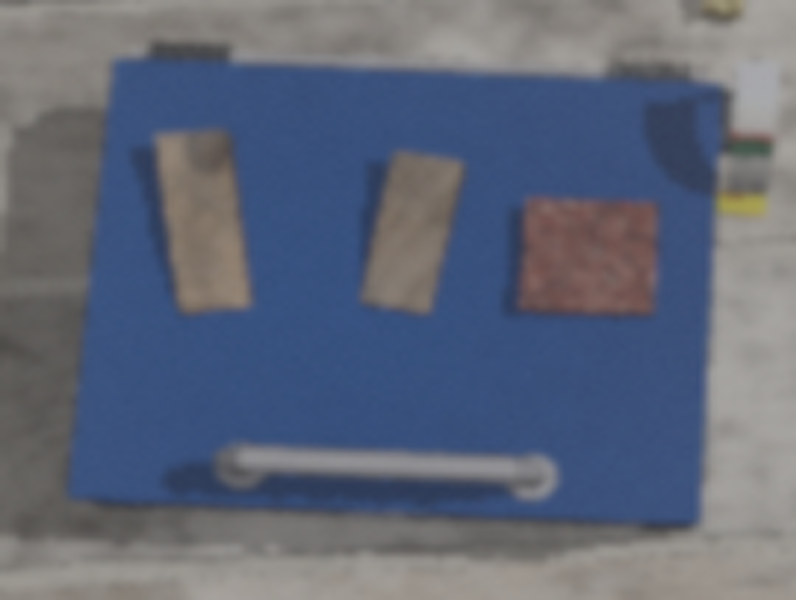

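View pics/c2.png

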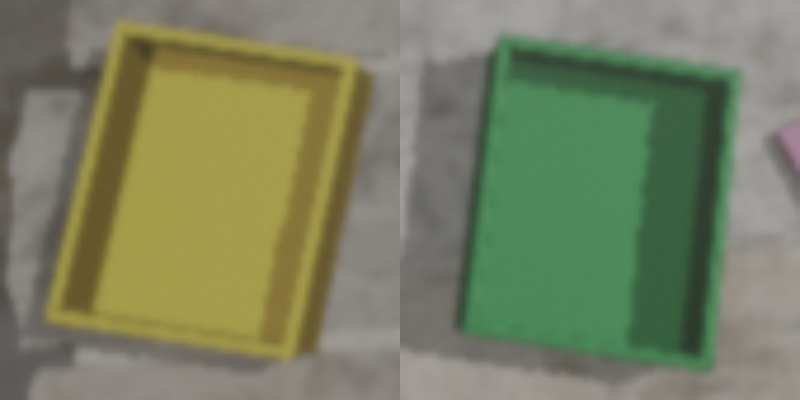

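The crop confirms it: the red speckled tile is at crop (588,256), a wedge is at (203,220) on the left and a shorter one is at (412,232). The handle bar runs from (238,460) to (533,470). Next I convert these to world positions.

```bash
cat > h.py <<'E'
import numpy as np
from cell import eyes,arm
def ray(n,u,v,z):
    c=eyes.calibration(n);T=c["camera_from_world"]
    d=np.array([(u-c["cx"])/c["fx"],-(v-c["cy"])/c["fy"],-1.]);R=T[:3,:3];o=-R.T@T[:3,3];d=R.T@d
    return (o+d*(z-o[2])/d[2])
def proj(n,p):
    c=eyes.calibration(n);T=c["camera_from_world"];q=T[:3,:3]@np.array(p)+T[:3,3]
    return c["cx"]+c["fx"]*q[0]/-q[2],c["cy"]-c["fy"]*q[1]/-q[2]
def show(name,P,z,f):
    W=np.array([ray("top",*f(*p),zz)[:2] for p,zz in zip(P,z if np.ndim(z) else [z]*len(P))])
    c=W.mean(0)
    print(name,"centre",c.round(4),"pts",W.round(4).tolist())
    for i in range(len(W)):
        d=W[(i+1)%len(W)]-W[i];print("   len %.4f ang %.1f"%(np.hypot(*d),np.degrees(np.arctan2(d[1],d[0]))))
    return W
E
python3 - <<'E'
from h import *
f=lambda u,v:(215+(u+.5)/5.9-.5,205+(v+.5)/5-.5)
A=lambda u,v:(115+(u+.5)*85/400-.5,250+(v+.5)*85/400-.5)
B=lambda u,v:(375+(u-400+.5)*85/400-.5,255+(v+.5)*85/400-.5)
show("lid",[(113,62),(718,86),(697,524),(70,497)],.093,f)
show("handle",[(240,461),(533,470)],.141,f)
show("tile",[(527,198),(658,203),(655,314),(518,311)],.103,f)
show("wl",[(156,133),(230,129),(252,307),(181,312)],.104,f)
show("wr",[(398,152),(464,161),(432,313),(361,302)],.104,f)
show("yel",[(117,24),(356,62),(293,358),(47,321)],.05,A)
show("gr",[(500,37),(740,73),(711,367),(461,332)],.05,B)
E
```

```text
lid centre [0.5508 0.03  ] pts [[0.669, 0.1532], [0.6524, -0.1071], [0.432, -0.0926], [0.4499, 0.1666]]
   len 0.2608 ang -93.6
   len 0.2209 ang 176.2
   len 0.2599 ang 86.0
   len 0.2195 ang -3.5
handle centre [0.4593 0.0321] pts [[0.4625, 0.0902], [0.4561, -0.0259]]
   len 0.1164 ang -93.1
   len 0.1164 ang 86.9
tile centre [ 0.5638 -0.0502] pts [[0.5937, -0.0243], [0.5902, -0.0796], [0.5344, -0.0771], [0.5369, -0.0199]]
   len 0.0554 ang -93.6
   len 0.0559 ang 177.5
   len 0.0573 ang 87.5
   len 0.0569 ang -4.5
wl centre [0.5848 0.1112] pts [[0.6292, 0.1323], [0.6307, 0.101], [0.5407, 0.0909], [0.5387, 0.1204]]
   len 0.0313 ang -87.1
   len 0.0906 ang -173.6
   len 0.0296 ang 93.8
   len 0.0912 ang 7.5
wr centre [0.5773 0.0234] pts [[0.6178, 0.03], [0.6128, 0.0021], [0.5364, 0.016], [0.5424, 0.0455]]
   len 0.0283 ang -100.3
   len 0.0776 ang 169.7
   len 0.0302 ang 78.6
   len 0.0770 ang -11.7
yel centre [0.4918 0.3501] pts [[0.5834, 0.4023], [0.56, 0.2707], [0.4009, 0.298], [0.4229, 0.4295]]
   len 0.1336 ang -100.1
   len 0.1615 ang 170.3
   len 0.1334 ang 80.5
   len 0.1628 ang -9.6
gr centre [ 0.4609 -0.3137] pts [[0.5517, -0.262], [0.5294, -0.394], [0.3707, -0.3662], [0.3918, -0.2324]]
   len 0.1339 ang -99.6
   len 0.1611 ang 170.1
   len 0.1354 ang 81.0
   len 0.1627 ang -10.5
```

>>> apply_moves:
  rows: "0.93 0.79 0 0 0 -0.009 -0.3;0.93 0.79 0 0 0 -0.009 -0.3;0.93 0.79 0 0 0 -0.009 -0.3;0.93 0.79 0 0 0 -0.009 -0.3;0.93 0.79 0 0 0 -0.009 -0.3;0.93 0.79 0 0 0 -0.009 -0.3;0.93 0.79 0 0 0 -0.009 -0.3;0.93 0.79 0 0 0 -0.009 -0.3"
  grip_force: 40

```text
t: 0.9
ee_pos: [0.4513, -0.2998, 0.1924]
tcp_rot: [-0.0, 0.998, 0.062, -0.0]
ft_force: [0.5, -1.1, 0.0]
width: 0.0555
```

```bash
cat > d.py <<'E'
import sys
from h import *
from scipy.spatial.transform import Rotation as R
def st():
    s=arm.get_state();w=s["tcp_rot"];r=R.from_quat([w[1],w[2],w[3],w[0]]).as_matrix()
    print("t %.2f"%s["t"],"p",s["ee_pos"].round(4),"yang %.1f"%np.degrees(np.arctan2(r[1,1],r[0,1])),"zdir",r[:,2].round(3),"F",s["ft_force"].round(1),"w %.4f"%s["width"],"q",s["q"].round(2))
    return s,r
if __name__=="__main__":
    s,r=st()
    if len(sys.argv)>4:
        t=np.array(list(map(float,sys.argv[1:4])));d=t-s["ee_pos"]
        a=float(sys.argv[4])-np.degrees(np.arctan2(r[1,1],r[0,1]));a=(a+180)%360-180
        print("delta shares",(d/.04).round(3),"turn deg %.1f share %.4f"%(a,np.radians(a)/2))
        # levelling correction
        ax=np.cross(r[:,2],[0,0,-1]);print("level share",(ax/2).round(4))
E
python3 d.py .585 .111 .17 -83
```

```text
t 0.90 p [ 0.4513 -0.2998  0.1924] yang -82.9 zdir [-0.001  0.    -1.   ] F [ 0.5 -1.1  0. ] w 0.0555 q [-0.66  0.26  1.57 -0.    1.31  0.78]
delta shares [ 3.343 10.271 -0.56 ] turn deg -0.1 share -0.0009
level share [-0.0001 -0.0003 -0.    ]
```

>>> apply_moves:
  rows: "0.33 0.98 0 0 0 0 -0.3;0.33 0.98 0 0 0 0 -0.3;0.33 0.98 0 0 0 0 -0.3;0.33 0.98 0 0 0 0 -0.3;0.33 0.98 0 0 0 0 -0.3;0.33 0.98 0 0 0 0 -0.3;0.33 0.98 0 0 0 0 -0.3;0.33 0.98 0 0 0 0 -0.3"

```text
t: 1.7
ee_pos: [0.5558, 0.0137, 0.1923]
tcp_rot: [-0.0, 0.998, 0.062, -0.0]
ft_force: [0.8, -0.1, -0.2]
width: 0.0553
```

>>> apply_moves:
  rows: "0.35 0.9 0 0 0 0 -0.3;0.35 0.8 -0.3 0 0 0 -0.3;0 0.72 -0.6 0 0 0 -0.3;0 0 -0.5 0 0 0 -0.3;0 0 0 0 0 0 -0.3"

```text
t: 2.2
ee_pos: [0.5807, 0.1096, 0.1332]
tcp_rot: [0.0, 0.998, 0.063, -0.004]
ft_force: [-0.5, -0.7, 0.1]
width: 0.0553
```

```bash
python3 d.py .585 .111 .092 -83; python3 - <<'E'
from h import *
import cv2
a=eyes.capture("side")[180:290,230:360,::-1];b=eyes.capture("top")[205:325,215:350,::-1]
cv2.imwrite("pics/p1.png",np.hstack([cv2.resize(a,(400,400),interpolation=2),cv2.resize(b,(400,400),interpolation=2)]))
E
```

```text
t 2.20 p [0.5807 0.1096 0.1332] yang -82.7 zdir [-0.008 -0.001 -1.   ] F [-0.5 -0.7  0.1] w 0.0553 q [ 0.12  0.38  1.55 -0.    1.22  1.56]
delta shares [ 0.106  0.036 -1.03 ] turn deg -0.3 share -0.0023
level share [ 0.0005 -0.0038  0.    ]
```

View pics/p1.png

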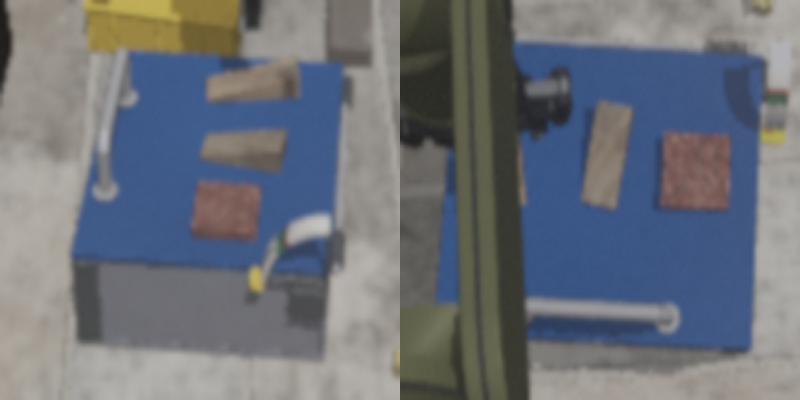

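The side crop shows no gripper over the lid, which disagrees with the state. I'll check the whole picture before trusting either.

```bash
python3 - <<'E'
from h import *
import cv2
for n in("side","top"):
  a=eyes.capture(n)
  o=np.load(f"pics/{n}0.npy")
  print(n,np.abs(a.astype(int)-o).mean(), proj(n,arm.get_state()["ee_pos"]))
  cv2.imwrite(f"pics/{n}2.png",a[:,:,::-1])
E
```

```text
side 8.720361328125 (np.float64(311.63090026147654), np.float64(193.5220221227417))
top 13.070364583333333 (np.float64(248.4150045910564), np.float64(245.95070695778116))
```

View pics/side2.png

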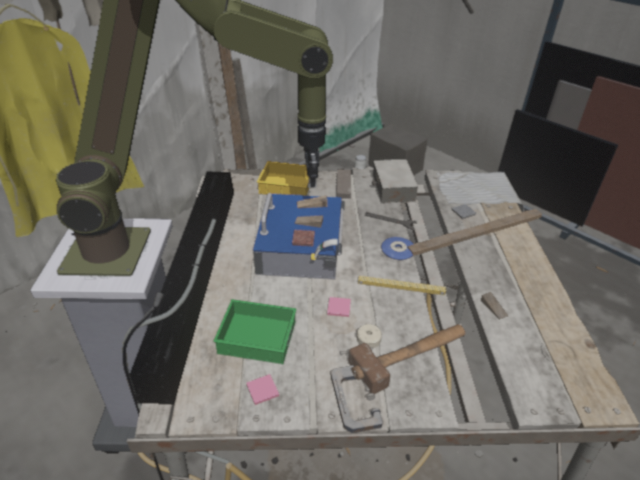

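```bash
python3 - <<'E'
from h import *
import cv2
im=cv2.imread("pics/side2.png")[140:290,230:360]
im=cv2.resize(im,None,fx=4,fy=4,interpolation=2)
P={"lid":[(.669,.1532,.093),(.6524,-.1071,.093),(.432,-.0926,.093),(.4499,.1666,.093)],"h":[(.4625,.09,.141),(.4561,-.0259,.141)],"t":[(.5638,-.0502,.103)],"wb":[(.5848,.1112,.104)],"wa":[(.5773,.0234,.104)],"tcp":[tuple(arm.get_state()["ee_pos"])]}
for k,v in P.items():
  for p in v:
    u,w=proj("side",p);print(k,round(u,1),round(w,1));cv2.circle(im,(int((u-230)*4),int((w-140)*4)),3,(0,255,0),1)
cv2.imwrite("pics/p3.png",im)
E
```

```text
lid 340.1 197.8
lid 336.2 254.6
lid 252.1 249.6
lid 267.3 194.1
h 268.7 195.3
h 262.7 219.9
t 302.8 237.3
wb 311.8 202.4
wa 308.5 220.5
tcp 311.8 193.4
```

View pics/p3.png

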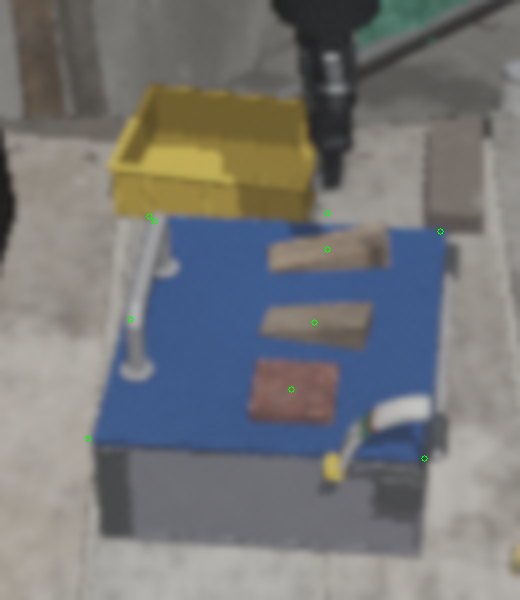

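```bash
python3 - <<'E'
from h import *
import cv2
a=cv2.imread("pics/side2.png")[150:210,280:350];b=cv2.imread("pics/top2.png")[205:265,215:285]
cv2.imwrite("pics/p4.png",np.hstack([cv2.resize(x,(400,343),interpolation=2) for x in(a,b)]))
for p in [(.58,.11,.133),(.58,.075,.133),(.58,.145,.133),(.58,.075,.16),(.58,.145,.16),(.58,.075,.2)]:
  print(p,proj("side",p),proj("top",p))
E
```

```text
(0.58, 0.11, 0.133) (np.float64(310.15357263159564), np.float64(194.40706194526115)) (np.float64(247.97222463226944), np.float64(248.25070838077414))
(0.58, 0.075, 0.133) (np.float64(309.9022725567153), np.float64(201.3850860091347)) (np.float64(262.51909596166956), np.float64(248.01513187668425))
(0.58, 0.145, 0.133) (np.float64(310.39587463536697), np.float64(187.6788935838048)) (np.float64(233.40514152069915), np.float64(248.48661220067495))
(0.58, 0.075, 0.16) (np.float64(309.94712430500954), np.float64(193.46692119692722)) (np.float64(261.18197281169705), np.float64(245.89295420095883))
(0.58, 0.145, 0.16) (np.float64(310.4445853787389), np.float64(179.89515177966422)) (np.float64(231.30900908239715), np.float64(246.37367000186754))
(0.58, 0.075, 0.2) (np.float64(310.0155046694894), np.float64(181.39499498529437)) (np.float64(259.0682944744008), np.float64(242.53828864067233))
```

View pics/p4.png

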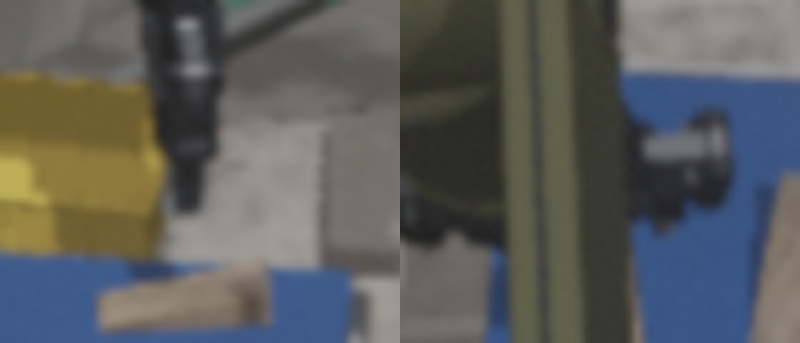

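>>> apply_moves:
  rows: "0.1 0.04 -0.3 0 0 0 -0.3;0 0 -0.3 0 0 0 -0.3;0 0 0 0 0 0 -0.3"

```text
t: 2.7
ee_pos: [0.5863, 0.1098, 0.1107]
tcp_rot: [0.0, 0.998, 0.062, -0.002]
ft_force: [-0.7, 0.2, -0.9]
width: 0.0557
```

```bash
cat > v.py <<'E'
import sys,cv2
from h import *
# v.py out cam r0 r1 c0 c1
o,n,a,b,c,d=sys.argv[1],sys.argv[2],*map(int,sys.argv[3:7])
im=eyes.capture(n)[a:b,c:d,::-1];s=min(800/(d-c),600/(b-a))
cv2.imwrite("pics/"+o,cv2.resize(im,None,fx=s,fy=s,interpolation=2));print("scale",s)
E
python3 v.py q1.png side 150 225 265 365; python3 d.py .585 .111 .092 -83
```

```text
scale 8.0
t 2.75 p [0.5867 0.11   0.1114] yang -82.9 zdir [-0.003 -0.    -1.   ] F [ 0.3  0.9 -0.1] w 0.0556 q [ 0.11  0.41  1.57 -0.    1.17  1.56]
delta shares [-0.043  0.026 -0.484] turn deg -0.1 share -0.0010
level share [ 0.0002 -0.0015  0.    ]
```

View pics/q1.png

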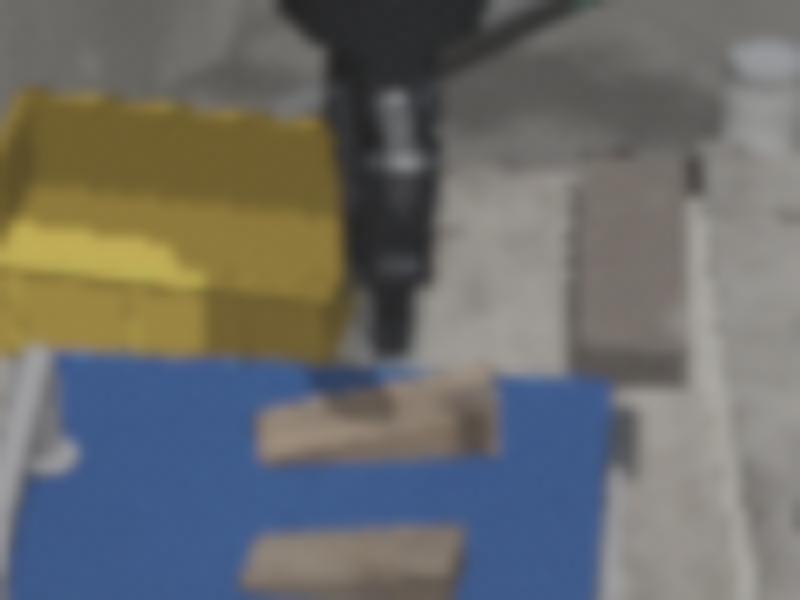

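```bash
python3 - <<'E'
from h import *
import cv2
im=cv2.imread("pics/side0.png")[280:400,0:110];im=cv2.resize(im,None,fx=5,fy=5,interpolation=2)
import math
a=math.radians(-74.6)
for k in(-.05,0,.05):
  for z in(.192,.265):
    p=(.1525+k*math.cos(a),-.5537+k*math.sin(a),z);u,w=proj("side",p);print(k,z,u,w);cv2.circle(im,(int(u*5),int((w-280)*5)),4,(0,255,0) if z<.2 else (0,0,255),-1)
cv2.imwrite("pics/q2.png",im)
im=cv2.imread("pics/top0.png")[420:480,540:640];im=cv2.resize(im,None,fx=8,fy=8,interpolation=2)
for k in(-.05,0,.05):
  for z in(.192,.265):
    p=(.1525+k*math.cos(a),-.5537+k*math.sin(a),z);u,w=proj("top",p);print(k,z,u,w);cv2.circle(im,(int((u-540)*8),int((w-420)*8)),4,(0,255,0) if z<.2 else (0,0,255),-1)
cv2.imwrite("pics/q3.png",im)
E
```

```text
-0.05 0.192 69.16008217973496 349.0925635906947
-0.05 0.265 57.64146999408217 322.863336475879
0 0.192 66.34847593689665 370.43722561323534
0 0.265 54.20452599803616 344.1900041402476
0.05 0.192 63.3031844217777 393.5559387388355
0.05 0.265 50.466814035002926 367.3829746839777
-0.05 0.192 533.558932025226 443.5788805755021
-0.05 0.265 552.196924467669 453.243066193942
0 0.192 555.3507794649498 436.2915804928997
0 0.265 575.7522956539729 445.29896554728043
0.05 0.192 576.9737345073556 429.0607588518029
0.05 0.265 599.1097389250278 437.4216165245726
```

View pics/q2.png

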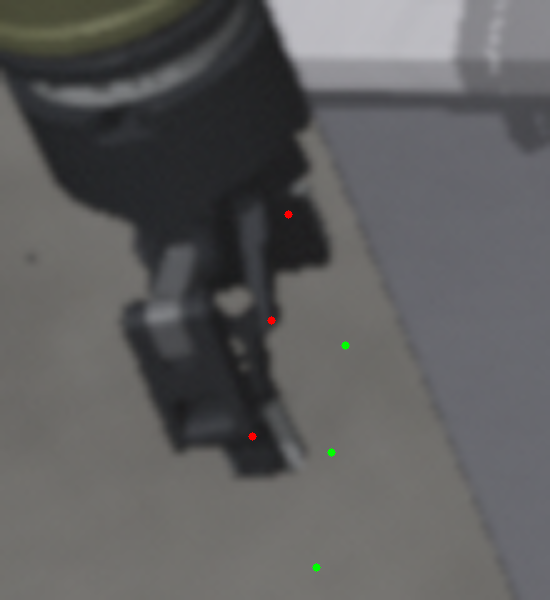

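View pics/q3.png

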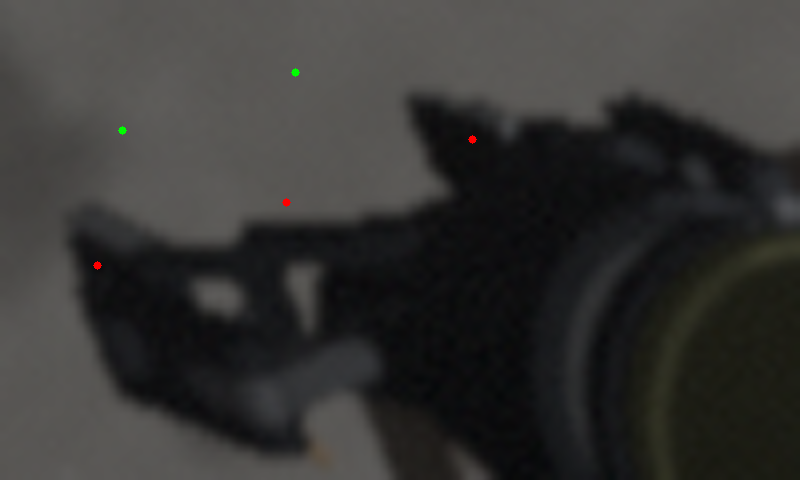

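```bash
python3 - <<'E'
from h import *
from scipy.optimize import least_squares
for s,t in [((53,374.5),(549,447)),((64,332.5),(592,432)),((59,373.5),(549,447))]:
  r=least_squares(lambda p:np.r_[np.array(proj("side",p))-s,np.array(proj("top",p))-t],[.15,-.55,.2]);print(r.x.round(4),r.fun.round(1))
E
```

```text
[ 0.1231 -0.5486  0.1717] [1.5 0.3 0.5 1.6]
[ 0.1856 -0.5636  0.3075] [0.2 0.  0.1 0.2]
[ 0.129  -0.5465  0.1732] [-1.  -0.2 -0.4 -1.1]
```

```bash
python3 - <<'E'
from h import *
from scipy.optimize import least_squares
for s,t in [((55,374.5),(592,432)),((64,332.5),(549,447)),((313.9,194.5),(313.9,194.5))]:
  r=least_squares(lambda p:np.r_[np.array(proj("side",p))-s,np.array(proj("top",p))-t],[.15,-.55,.2]);print(r.x.round(4),r.fun.round(1))
E
```

```text
[ 0.1691 -0.6017  0.2452] [1.1 0.2 0.4 1.2]
[ 0.1462 -0.5105  0.2451] [-0.4 -0.1 -0.1 -0.4]
[ 0.6361 -0.0555  0.2622] [17.8 -5.2  2.6 15.8]
```

Triangulating the fingertips in the first pictures puts them about 40 mm higher than the TCP as defined would have them. I'll go down in small steps, watching both force and picture, and let contact settle it.

>>> apply_moves:
  rows: "0 0 -0.25 0 0 0 -0.3;0 0 -0.2 0 0 0 -0.3;0 0 0 0 0 0 -0.3"

```text
t: 3.05
ee_pos: [0.5866, 0.1102, 0.0931]
tcp_rot: [0.0, 0.998, 0.062, -0.002]
ft_force: [-0.3, 0.2, 0.4]
width: 0.0557
```

```bash
python3 v.py q4.png side 150 225 265 365; python3 d.py .585 .111 .092 -83
```

```text
scale 8.0
t 3.10 p [0.587  0.1104 0.0937] yang -82.8 zdir [-0.002 -0.    -1.   ] F [-1.1 -0.3  0.3] w 0.0558 q [0.12 0.43 1.59 0.   1.13 1.56]
delta shares [-0.051  0.016 -0.043] turn deg -0.2 share -0.0013
level share [ 0.0001 -0.001   0.    ]
```

View pics/q4.png

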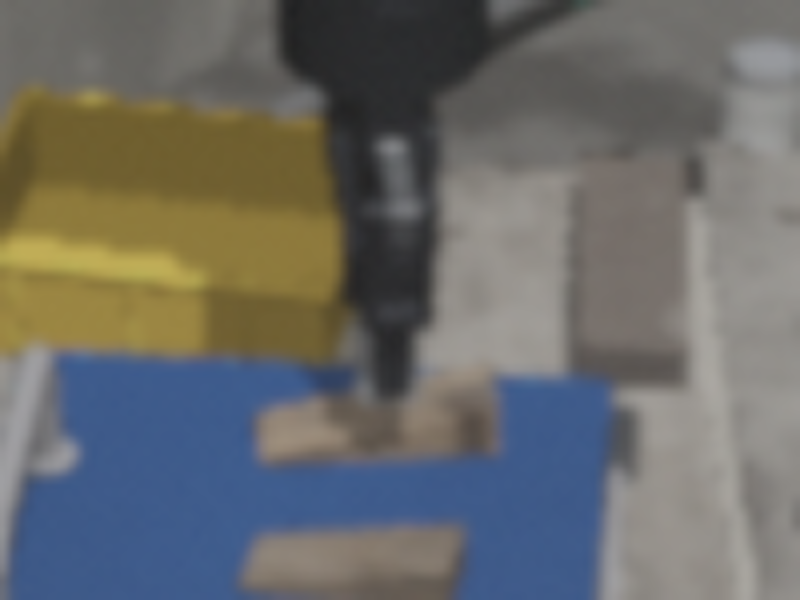

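>>> apply_moves:
  rows: "0 0 -0.25 0 0 0 -0.3;0 0 -0.2 0 0 0 -0.3;0 0 0 0 0 0 -0.3"

```text
t: 3.4
ee_pos: [0.5866, 0.1103, 0.0751]
tcp_rot: [0.0, 0.998, 0.062, -0.001]
ft_force: [-0.1, -0.6, 1.3]
width: 0.0554
```

```bash
python3 v.py q5.png side 150 225 265 365; python3 d.py .585 .111 .055 -83
```

```text
scale 8.0
t 3.45 p [0.5871 0.1104 0.0757] yang -82.8 zdir [-0.002 -0.    -1.   ] F [ 0.3 -0.5 -0.2] w 0.0555 q [0.12 0.45 1.61 0.   1.09 1.56]
delta shares [-0.051  0.016 -0.518] turn deg -0.2 share -0.0013
level share [ 0.0001 -0.001   0.    ]
```

View pics/q5.png

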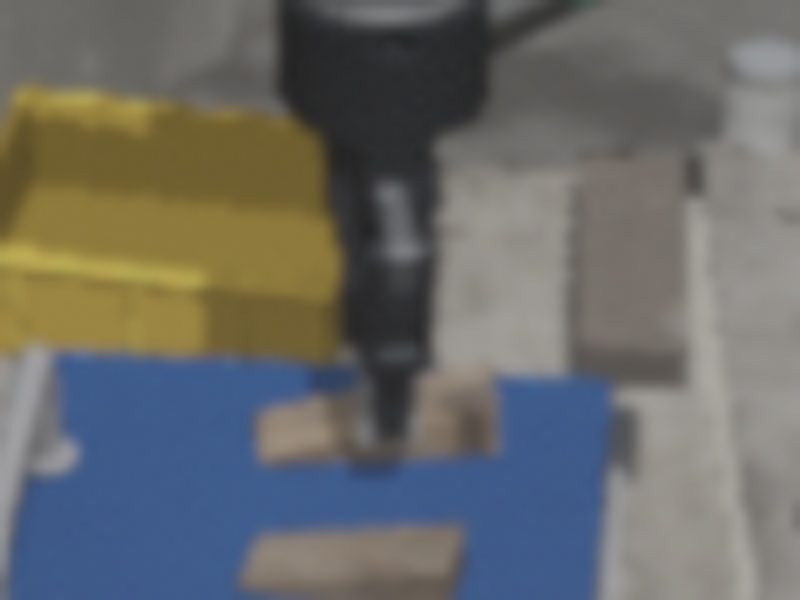

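>>> apply_moves:
  rows: "-0.04 0 -0.2 0 0 0 -0.3;0 0 -0.2 0 0 0 -0.3;0 0 0 0 0 0 -0.3"

```text
t: 3.75
ee_pos: [0.5851, 0.1103, 0.0593]
tcp_rot: [0.0, 0.998, 0.062, -0.001]
ft_force: [-0.9, 0.5, 0.5]
width: 0.0555
```

```bash
python3 v.py q6.png side 150 225 265 365; python3 d.py .585 .111 .055 -83
```

```text
scale 8.0
t 3.80 p [0.5855 0.1103 0.0598] yang -82.9 zdir [-0.002 -0.    -1.   ] F [-0.8 -0.5 -0.2] w 0.0557 q [0.12 0.46 1.63 0.   1.05 1.56]
delta shares [-0.012  0.017 -0.121] turn deg -0.1 share -0.0013
level share [ 0.0001 -0.0009  0.    ]
```

View pics/q6.png

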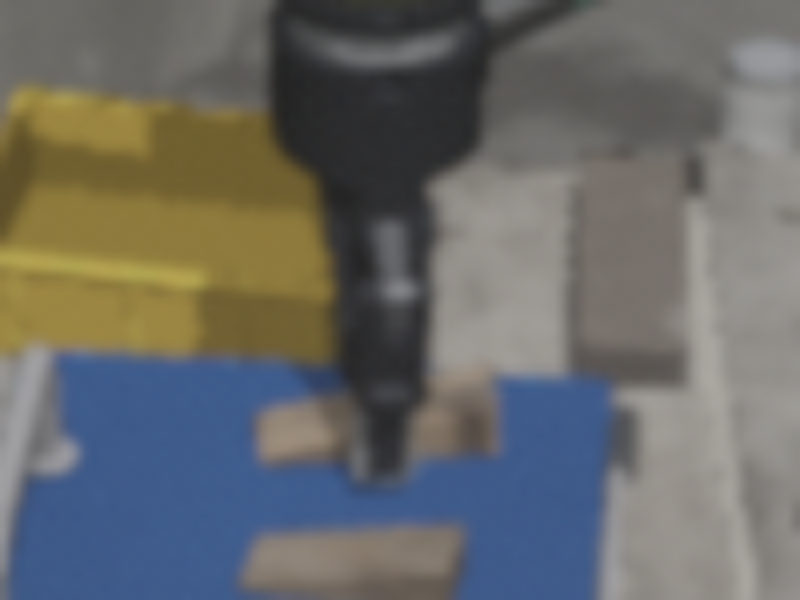

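The tip now almost meets its own shadow on the lid, at (378,485), so it is about level with it. I'll close here.

>>> apply_moves:
  rows: "0 0 0 0 0 0 0.6;0 0 0 0 0 0 0.6;0 0 0 0 0 0 0.6;0 0 0 0 0 0 0.6"

```text
t: 4.2
ee_pos: [0.5867, 0.1105, 0.0612]
tcp_rot: [-0.0, 0.998, 0.062, 0.001]
ft_force: [-0.4, 0.2, 1.9]
width: 0.0285
```

>>> apply_moves:
  rows: "0 0 0.3 0 0 0 0.6;0 0 0.6 0 0 0 0.6;0 0 1 0 0 0 0.6;0 0 0.8 0 0 0 0.6"

```text
t: 4.6
ee_pos: [0.5865, 0.1105, 0.171]
tcp_rot: [-0.0, 0.998, 0.062, 0.0]
ft_force: [0.5, 0.7, -0.2]
width: 0.0285
```

```bash
python3 v.py q7.png side 140 290 200 400; python3 d.py .4944 -.3196 .14 -10
```

```text
scale 4.0
t 4.65 p [0.5903 0.111  0.1771] yang -82.8 zdir [ 0.011  0.001 -1.   ] F [ 2.7 -0.9  3. ] w 0.0286 q [0.12 0.35 1.48 0.   1.3  1.56]
delta shares [ -2.398 -10.764  -0.927] turn deg 72.8 share 0.6357
level share [-0.0007  0.0056  0.    ]
```

View pics/q7.png

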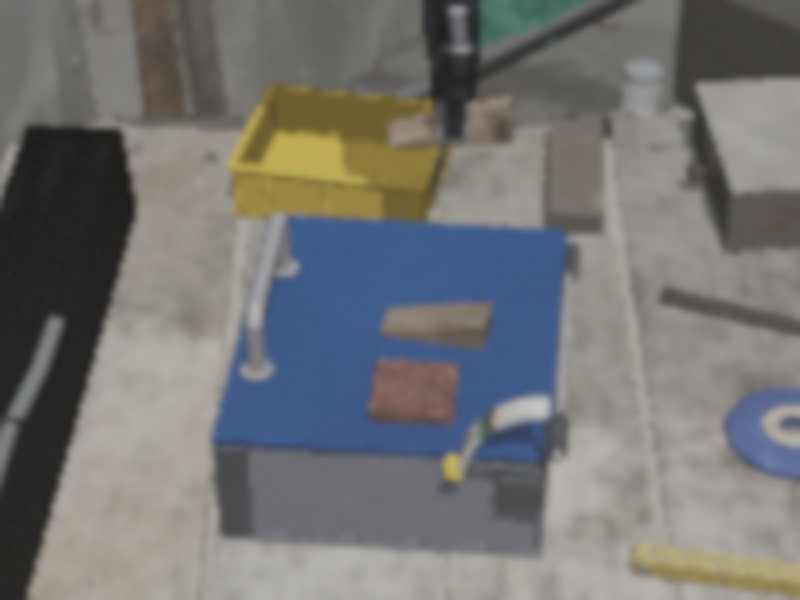

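The gripper holds wedge_b; it hangs below the fingers at (450,125), width 28.5 mm. Next is the green bin.

>>> apply_moves:
  rows: "-0.2 -0.9 0 0 0 0.053 0.6;-0.2 -0.9 0 0 0 0.053 0.6;-0.2 -0.9 0 0 0 0.053 0.6;-0.2 -0.9 0 0 0 0.053 0.6;-0.2 -0.9 0 0 0 0.053 0.6;-0.2 -0.9 0 0 0 0.053 0.6;-0.2 -0.9 0 0 0 0.053 0.6;-0.2 -0.9 0 0 0 0.053 0.6"

```text
t: 5.45
ee_pos: [0.5218, -0.179, 0.1694]
tcp_rot: [0.0, 0.883, 0.469, 0.0]
ft_force: [0.8, -0.5, 0.5]
width: 0.0288
```

>>> apply_moves:
  rows: "-0.2 -0.9 -0.5 0 0 0.053 0.6;-0.2 -0.9 -0.8 0 0 0.053 0.6;-0.2 -0.9 -0.8 0 0 0.053 0.6;-0.2 -0.9 -0.3 0 0 0.053 0.6;0 0 0 0 0 0 0.6;0 0 0 0 0 0 0.6"

```text
t: 6.05
ee_pos: [0.4899, -0.3222, 0.0726]
tcp_rot: [-0.0, 0.767, 0.642, 0.0]
ft_force: [-0.5, 1.0, 0.2]
width: 0.0284
```

```bash
python3 v.py q8.png side 230 380 180 380; python3 d.py .4944 -.3196 -.015 -10
```

```text
scale 4.0
t 6.10 p [ 0.4904 -0.3214  0.0732] yang -10.1 zdir [ 0.  0. -1.] F [ 0.5 -0.7  0.4] w 0.0284 q [-0.65  0.43  1.64  0.    1.07 -0.48]
delta shares [ 0.099  0.046 -2.205] turn deg 0.1 share 0.0007
level share [-0.0002  0.0002  0.    ]
```

View pics/q8.png

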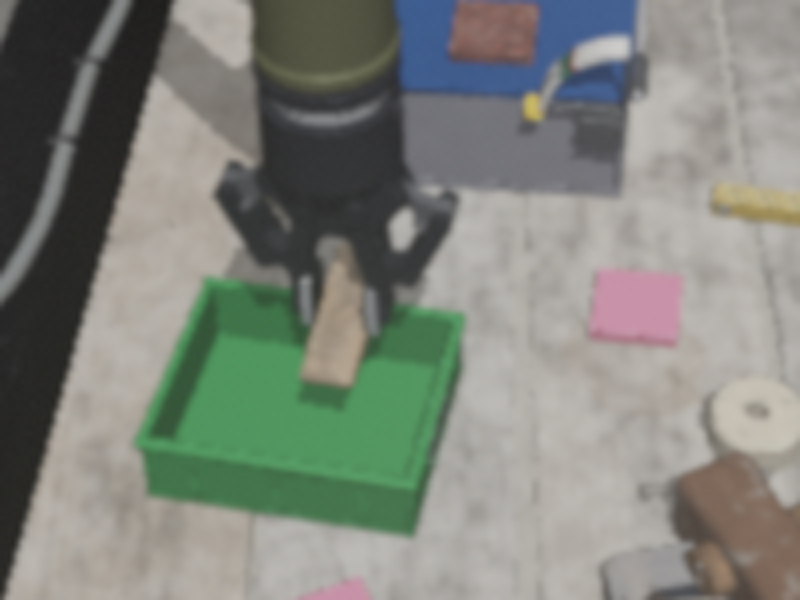

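>>> apply_moves:
  rows: "0.1 0.04 -0.6 0 0 0 0.6;0 0 -0.7 0 0 0 0.6;0 0 -0.5 0 0 0 0.6;0 0 -0.25 0 0 0 0.6;0 0 0 0 0 0 0.6"

```text
t: 6.6
ee_pos: [0.4941, -0.3183, -0.0097]
tcp_rot: [-0.001, 0.765, 0.643, -0.0]
ft_force: [-0.4, 0.1, 0.2]
width: 0.0286
```

```bash
python3 v.py q9.png side 230 380 180 380; python3 d.py .4944 -.3196 -.015 -10
```

```text
scale 4.0
t 6.65 p [ 0.4948 -0.3191 -0.0088] yang -9.9 zdir [ 0.  0. -1.] F [-0.3 -0.8  0.9] w 0.0282 q [-0.64  0.54  1.71  0.    0.89 -0.47]
delta shares [-0.01  -0.012 -0.154] turn deg -0.1 share -0.0008
level share [-0.      0.0001  0.    ]
```

View pics/q9.png

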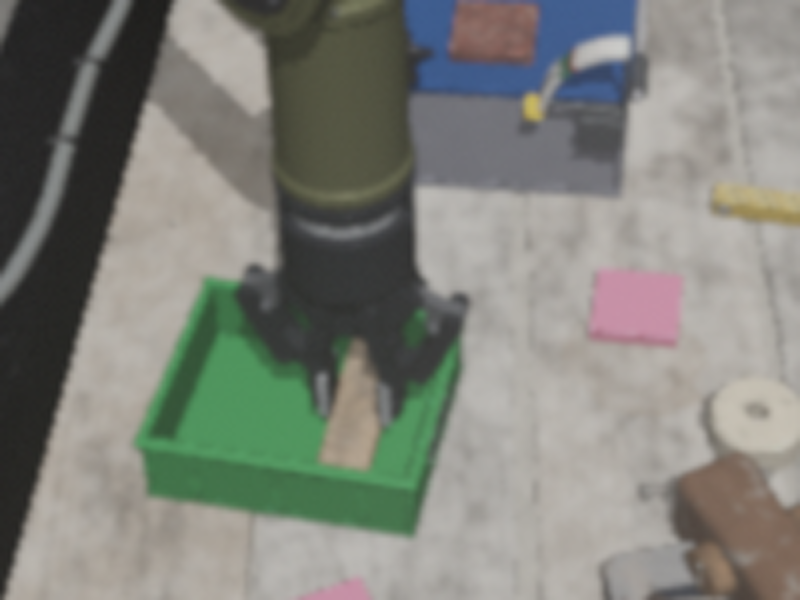

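>>> apply_moves:
  rows: "0 0 -0.1 0 0 0 0.6;0 0 0 0 0 0 0;0 0 0 0 0 0 0;0 0 0 0 0 0 0;0 0 0.5 0 0 0 0;0 0 1 0 0 0 0;0 0 1 0 0 0 -0.1;0 0 1 0 0 0 -0.1"

```text
t: 7.45
ee_pos: [0.4939, -0.3199, 0.1282]
tcp_rot: [-0.0, 0.766, 0.643, -0.0]
ft_force: [1.1, 0.2, -0.4]
width: 0.0469
```

```bash
python3 v.py q10.png side 230 380 180 380; python3 d.py .577 .023 .13 -101
```

```text
scale 4.0
t 7.50 p [ 0.4979 -0.3228  0.1357] yang -10.0 zdir [ 0.01  -0.007 -1.   ] F [ 2.2 -1.5  3. ] w 0.0469 q [-0.65  0.37  1.56  0.    1.2  -0.47]
delta shares [ 1.977  8.645 -0.142] turn deg -91.0 share -0.7943
level share [0.0037 0.0049 0.    ]
```

View pics/q10.png

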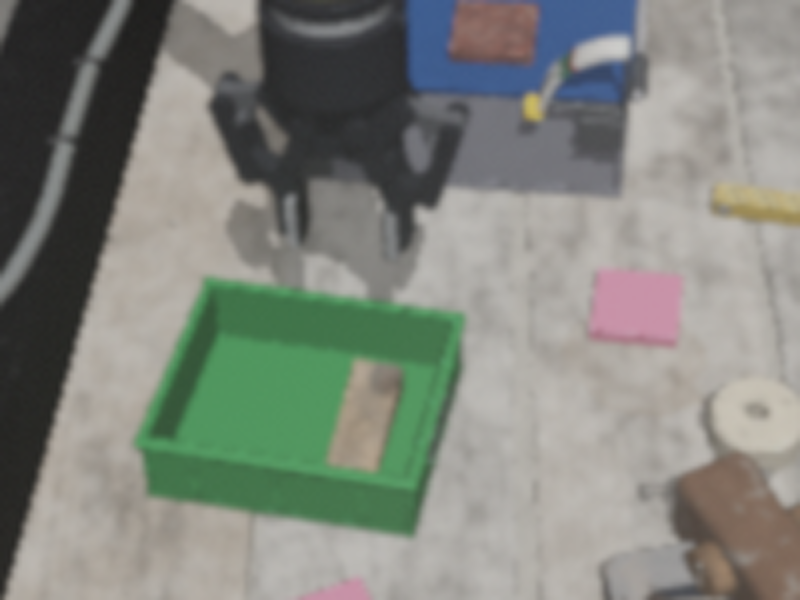

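>>> apply_moves:
  rows: "0.16 0.72 0.2 0 0 -0.066 -0.1;0.16 0.72 0 0 0 -0.066 -0.1;0.16 0.72 0 0 0 -0.066 -0.1;0.16 0.72 0 0 0 -0.066 -0.1;0.16 0.72 0 0 0 -0.066 -0.1;0.16 0.72 0 0 0 -0.066 -0.1;0.16 0.72 0 0 0 -0.066 -0.1;0.16 0.72 0 0 0 -0.066 -0.1"

```text
t: 8.3
ee_pos: [0.5456, -0.0885, 0.1349]
tcp_rot: [0.0, 0.986, 0.167, 0.0]
ft_force: [0.7, 0.1, 1.2]
width: 0.047
```

>>> apply_moves:
  rows: "0.16 0.72 0 0 0 -0.066 -0.1;0.16 0.72 0 0 0 -0.066 -0.1;0.16 0.72 0 0 0 -0.066 -0.1;0.16 0.72 -0.2 0 0 -0.066 -0.1;0 0 -0.5 0 0 0 -0.1;0 0 0 0 0 0 -0.1"

```text
t: 8.9
ee_pos: [0.5689, 0.0266, 0.1046]
tcp_rot: [0.0, 0.996, -0.093, -0.002]
ft_force: [-1.1, 0.3, -1.2]
width: 0.0469
```

```bash
python3 v.py q11.png side 165 240 265 365; python3 d.py .577 .0234 .060 -101
```

```text
scale 8.0
t 8.95 p [0.5696 0.0259 0.1057] yang -100.7 zdir [-0.003 -0.    -1.   ] F [ 0.2 -1.   0.7] w 0.0468 q [-0.03  0.38  1.63 -0.    1.13  1.73]
delta shares [ 0.184 -0.063 -1.141] turn deg -0.3 share -0.0029
level share [ 0.0001 -0.0016  0.    ]
```

View pics/q11.png

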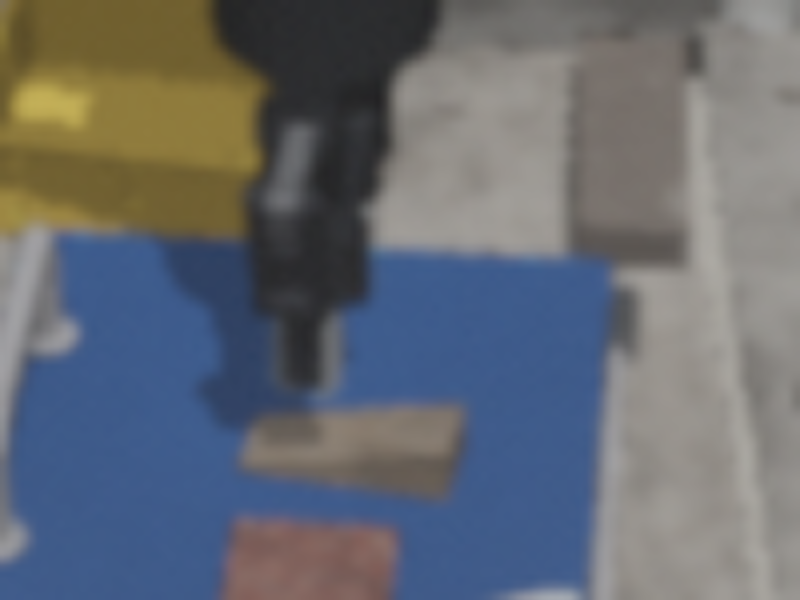

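>>> apply_moves:
  rows: "0.22 -0.06 -0.3 0 0 -0.003 -0.1;0 0 -0.4 0 0 0 -0.1;0 0 -0.3 0 0 0 -0.1;0 0 -0.1 0 0 0 -0.1;0 0 0 0 0 0 -0.1"

```text
t: 9.45
ee_pos: [0.5794, 0.0228, 0.0619]
tcp_rot: [0.0, 0.995, -0.097, -0.001]
ft_force: [-0.3, 0.8, 1.0]
width: 0.0472
```

```bash
python3 v.py q12.png side 165 240 265 365; python3 d.py .579 .0234 .060 -101
```

```text
scale 8.0
t 9.50 p [0.5799 0.0229 0.0626] yang -101.1 zdir [-0. -0. -1.] F [-0.6  0.3 -0.2] w 0.0469 q [-0.03  0.44  1.66 -0.    1.04  1.73]
delta shares [-0.023  0.014 -0.064] turn deg 0.1 share 0.0009
level share [ 0.     -0.0002  0.    ]
```

View pics/q12.png

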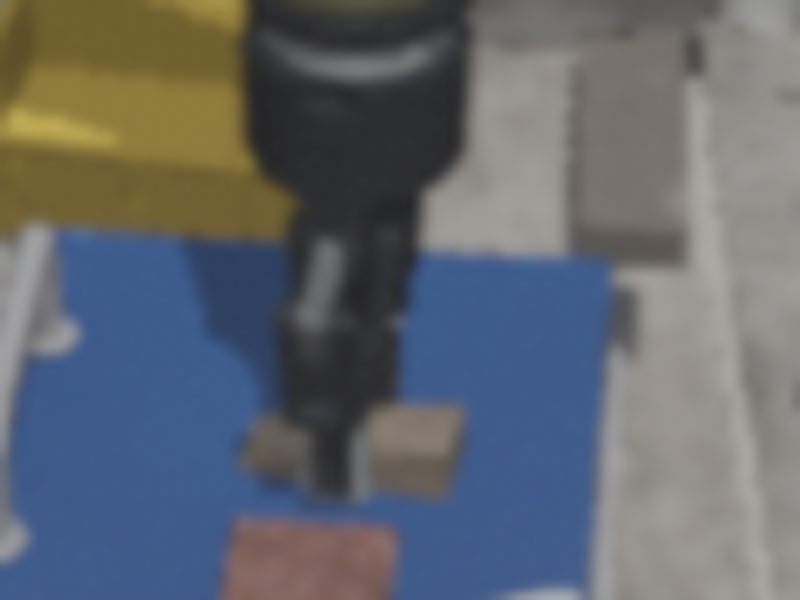

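>>> apply_moves:
  rows: "0.06 0 -0.05 0 0 0 -0.1;0 0 0 0 0 0 0.6;0 0 0 0 0 0 0.6;0 0 0 0 0 0 0.6;0 0 0.3 0 0 0 0.6;0 0 0.7 0 0 0 0.6;0 0 1 0 0 0 0.6;0 0 0.8 0 0 0 0.6"

```text
t: 10.3
ee_pos: [0.5823, 0.0233, 0.1751]
tcp_rot: [-0.0, 0.995, -0.096, 0.0]
ft_force: [0.7, 0.8, 0.0]
width: 0.0289
```

```bash
python3 d.py .4264 -.3088 .06 -10
```

```text
t 10.30 p [0.5823 0.0233 0.1751] yang -101.1 zdir [ 0.001  0.    -1.   ] F [0.7 0.8 0. ] w 0.0289 q [-0.03  0.33  1.52  0.    1.29  1.73]
delta shares [-3.896 -8.303 -2.877] turn deg 91.1 share 0.7947
level share [-0.      0.0003  0.    ]
```

>>> apply_moves:
  rows: "-0.2 -0.7 0 0 0 0.066 0.6;-0.2 -0.7 0 0 0 0.066 0.6;-0.3 -0.7 0 0 0 0.066 0.6;-0.3 -0.7 0 0 0 0.066 0.6;-0.3 -0.7 0 0 0 0.066 0.6;-0.4 -0.7 0 0 0 0.066 0.6;-0.4 -0.7 0 0 0 0.066 0.6;-0.4 -0.7 0 0 0 0.066 0.6"

```text
t: 11.1
ee_pos: [0.4814, -0.2016, 0.1735]
tcp_rot: [0.0, 0.907, 0.421, 0.0]
ft_force: [-0.1, -0.4, -1.3]
width: 0.0289
```

>>> apply_moves:
  rows: "-0.4 -0.7 -0.2 0 0 0.066 0.6;-0.4 -0.7 -0.4 0 0 0.066 0.6;-0.3 -0.7 -0.6 0 0 0.066 0.6;-0.3 -0.6 -0.8 0 0 0.066 0.6;0 0 -0.8 0 0 0 0.6;0 0 0 0 0 0 0.6"

```text
t: 11.7
ee_pos: [0.4228, -0.3069, 0.0577]
tcp_rot: [-0.004, 0.768, 0.64, -0.001]
ft_force: [-1.0, 1.1, 0.2]
width: 0.0287
```

```bash
python3 v.py q13.png side 230 380 180 380; python3 d.py .4264 -.3088 -.013 -10
```

```text
scale 4.0
t 11.75 p [ 0.4244 -0.3076  0.0596] yang -10.4 zdir [-0.004  0.004 -1.   ] F [ 0.3 -0.  -0. ] w 0.0287 q [-0.71  0.38  1.78  0.    0.98 -0.53]
delta shares [ 0.05  -0.031 -1.815] turn deg 0.4 share 0.0034
level share [-0.0018 -0.0019 -0.    ]
```

View pics/q13.png

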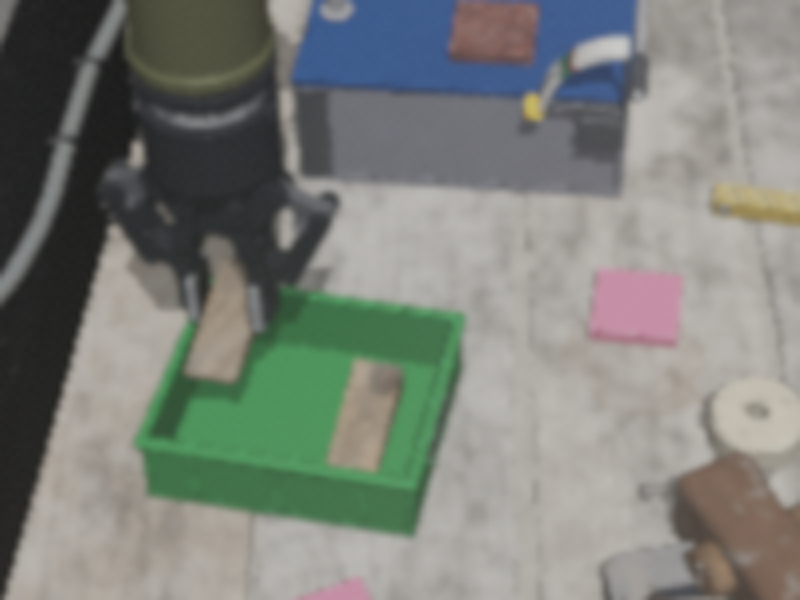

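>>> apply_moves:
  rows: "0.2 -0.07 -0.3 0 0 0 0.6;0 0 -0.7 0 0 0 0.6;0 0 -0.6 0 0 0 0.6;0 0 -0.15 0 0 0 0.6;0 0 0 0 0 0 0.6;0 0 0 0 0 0 0;0 0 0 0 0 0 0;0 0 0 0 0 0 0"

```text
t: 12.55
ee_pos: [0.4352, -0.3122, -0.0081]
tcp_rot: [0.001, 0.768, 0.641, 0.0]
ft_force: [-0.0, 0.1, 0.5]
width: 0.0426
```

>>> apply_moves:
  rows: "0 0 0.4 0 0 0 0;0 0 1 0 0 0 0;0 0 1 0 0 0 -0.5;0 0 1 0 0 0 -1"

```text
t: 12.95
ee_pos: [0.4341, -0.3115, 0.1287]
tcp_rot: [0.0, 0.768, 0.641, 0.0]
ft_force: [0.4, -0.3, 0.3]
width: 0.0704
```

```bash
python3 v.py q14.png side 230 380 180 380; python3 d.py .5638 -.0502 .12 -93.6
```

```text
scale 4.0
t 13.00 p [ 0.4379 -0.3146  0.1356] yang -10.3 zdir [ 0.01  -0.008 -1.   ] F [ 2.2 -1.7  3.1] w 0.0768 q [-0.7   0.3   1.67  0.    1.15 -0.52]
delta shares [ 3.148  6.61  -0.39 ] turn deg -83.3 share -0.7268
level share [0.0041 0.0049 0.    ]
```

View pics/q14.png

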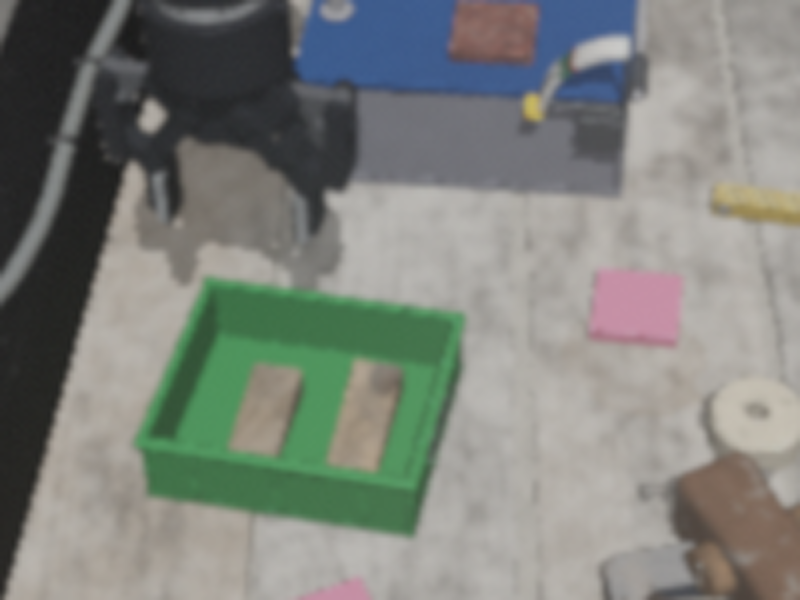

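>>> apply_moves:
  rows: "0.28 0.6 0.4 0 0 -0.066 -0.7;0.28 0.6 0 0 0 -0.066 -0.7;0.28 0.6 0 0 0 -0.066 -0.7;0.28 0.6 0 0 0 -0.066 -0.7;0.28 0.6 0 0 0 -0.066 -0.7;0.28 0.6 0 0 0 -0.066 -0.7;0.28 0.6 0 0 0 -0.066 -0.7;0.28 0.6 0 0 0 -0.066 -0.7"

```text
t: 13.8
ee_pos: [0.5243, -0.1186, 0.1432]
tcp_rot: [0.0, 0.986, 0.164, 0.001]
ft_force: [1.1, 0.5, 0.0]
width: 0.0725
```

>>> apply_moves:
  rows: "0.28 0.6 0 0 0 -0.066 -0.7;0.28 0.6 0 0 0 -0.066 -0.7;0.28 0.6 -0.4 0 0 -0.066 -0.7;0 0 -0.8 0 0 0 -0.7;0 0 0 0 0 0 -0.7"

```text
t: 14.3
ee_pos: [0.5543, -0.0463, 0.0918]
tcp_rot: [-0.0, 1.0, -0.03, -0.004]
ft_force: [-0.8, -0.0, -0.8]
width: 0.0727
```

```bash
python3 v.py q15.png side 185 260 265 365; python3 d.py .5638 -.0502 .055 -93.6
```

```text
scale 8.0
t 14.35 p [ 0.5554 -0.047   0.0934] yang -93.4 zdir [-0.005  0.001 -1.   ] F [-0.2 -0.2 -0.3] w 0.0720 q [-0.16  0.38  1.67 -0.    1.09  1.47]
delta shares [ 0.211 -0.08  -0.96 ] turn deg -0.2 share -0.0013
level share [-0.0003 -0.0023 -0.    ]
```

View pics/q15.png

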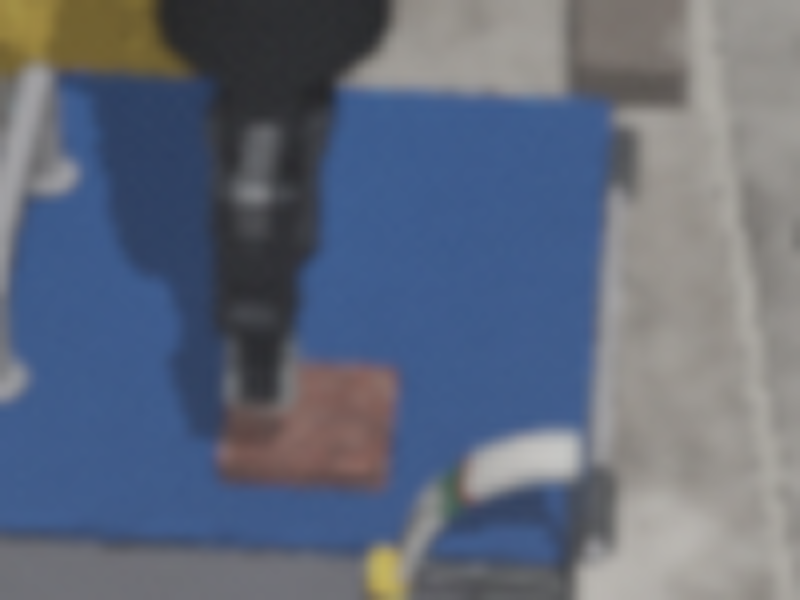

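>>> apply_moves:
  rows: "0.29 -0.08 -0.3 0 0 0 -0.7;0 0 -0.4 0 0 0 -0.7;0 0 -0.25 0 0 0 -0.7;0 0 0 0 0 0 -0.7;0 0 0 0 0 0 -0.7"

```text
t: 14.85
ee_pos: [0.5694, -0.0513, 0.057]
tcp_rot: [0.0, 1.0, -0.031, 0.0]
ft_force: [0.4, -0.2, 0.2]
width: 0.0726
```

```bash
python3 v.py q16.png side 185 260 265 365; python3 d.py .567 -.0502 .050 -93.6
```

```text
scale 8.0
t 14.90 p [ 0.5697 -0.0512  0.0573] yang -93.5 zdir [ 0.001 -0.    -1.   ] F [-0.6 -0.2  0.1] w 0.0727 q [-0.16  0.44  1.69  0.    1.02  1.47]
delta shares [-0.068  0.024 -0.183] turn deg -0.1 share -0.0006
level share [0.0001 0.0006 0.    ]
```

View pics/q16.png

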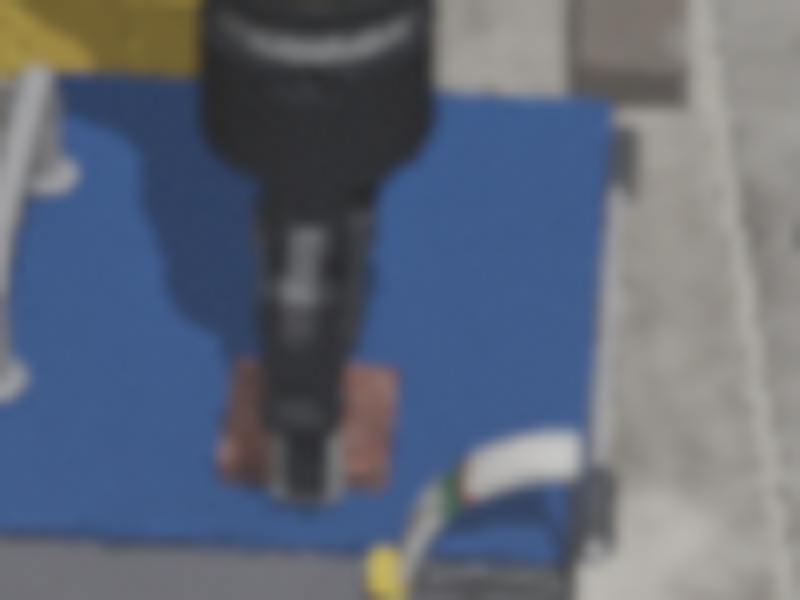

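>>> apply_moves:
  rows: "0 0 -0.08 0 0 0 -0.6;0 0 -0.08 0 0 0 -0.6;0 0 0 0 0 0 -0.6"

```text
t: 15.2
ee_pos: [0.5688, -0.0507, 0.0501]
tcp_rot: [-0.0, 1.0, -0.031, -0.0]
ft_force: [-0.0, 0.1, 0.3]
width: 0.0681
```

>>> apply_moves:
  rows: "0 0 -0.06 0 0 0 -0.6;0 0 -0.06 0 0 0 -0.6;0 0 0 0 0 0 -0.6"

```text
t: 15.5
ee_pos: [0.5693, -0.0508, 0.047]
tcp_rot: [0.0, 1.0, -0.031, 0.0]
ft_force: [-2.9, 0.5, 10.2]
width: 0.0686
```

Contact with the lid shows at TCP z of about 0.047. I'll back off 2 mm and close on the tile.

>>> apply_moves:
  rows: "0 0 0.06 0 0 0 -0.6;0 0 0.03 0 0 0 0.2;0 0 0 0 0 0 0.2;0 0 0 0 0 0 0.2;0 0 0 0 0 0 0.2;0 0 0.3 0 0 0 0.2;0 0 0.6 0 0 0 0.2;0 0 0.8 0 0 0 0.2"

```text
t: 16.3
ee_pos: [0.5673, -0.0505, 0.1164]
tcp_rot: [-0.0, 1.0, -0.031, -0.002]
ft_force: [-0.6, -0.4, -1.0]
width: 0.0551
```

```bash
python3 v.py q17.png side 165 260 255 365; python3 d.py .4918 .3501 .15 -100
```

```text
scale 6.315789473684211
t 16.35 p [ 0.5718 -0.0512  0.1228] yang -93.5 zdir [ 0.007 -0.001 -1.   ] F [ 1.8 -0.6  2.4] w 0.0552 q [-0.16  0.36  1.61 -0.    1.16  1.47]
delta shares [-2.001 10.032  0.679] turn deg -6.5 share -0.0567
level share [0.0006 0.0033 0.    ]
```

View pics/q17.png

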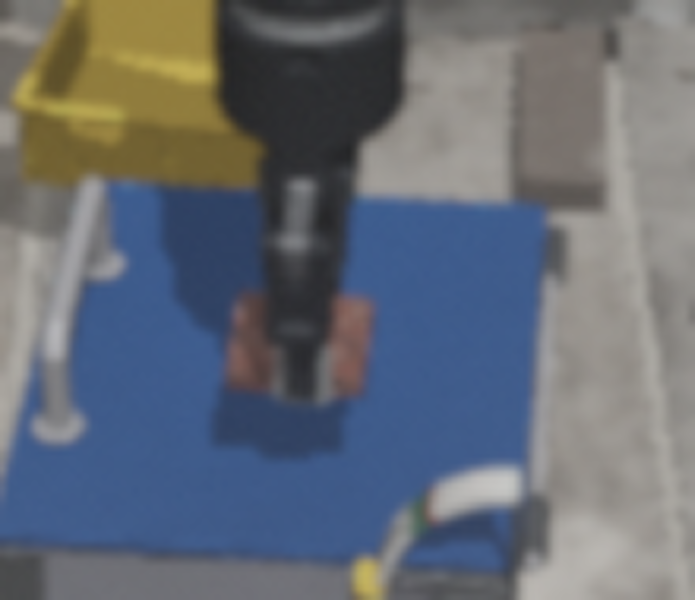

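>>> apply_moves:
  rows: "0 0.6 0.5 0 0 0 0.2;0 0.9 0 0 0 0 0.2;-0.1 0.95 0 0 0 0 0.2;-0.2 0.95 0 0 0 0 0.2;-0.3 0.95 0 0 0 0 0.2;-0.3 0.95 0 0 0 -0.02 0.2;-0.3 0.95 0 0 0 -0.02 0.2;-0.3 0.95 0 0 0 -0.02 0.2"

```text
t: 17.15
ee_pos: [0.5083, 0.2386, 0.1372]
tcp_rot: [0.0, 0.996, -0.091, -0.0]
ft_force: [1.0, 0.6, -1.1]
width: 0.0547
```

>>> apply_moves:
  rows: "-0.25 0.95 0 0 0 0 0.2;-0.2 0.95 0 0 0 0 0.2;0 0.8 -0.4 0 0 0 0.2;0 0 -0.8 0 0 0 0.2;0 0 -0.8 0 0 0 0.2;0 0 0 0 0 0 0.2"

```text
t: 17.75
ee_pos: [0.4871, 0.3434, 0.0528]
tcp_rot: [0.003, 0.996, -0.09, -0.004]
ft_force: [-1.7, -0.4, -0.9]
width: 0.0547
```

```bash
python3 v.py q18.png side 140 215 235 335; python3 d.py .4918 .3501 -.02 -100
```

```text
scale 8.0
t 17.80 p [0.4888 0.3441 0.0551] yang -100.4 zdir [-0.005 -0.003 -1.   ] F [-0.3  0.4 -0.6] w 0.0546 q [ 0.54  0.47  1.63 -0.    1.05  2.29]
delta shares [ 0.074  0.15  -1.877] turn deg 0.4 share 0.0031
level share [ 0.0016 -0.0026  0.    ]
```

View pics/q18.png

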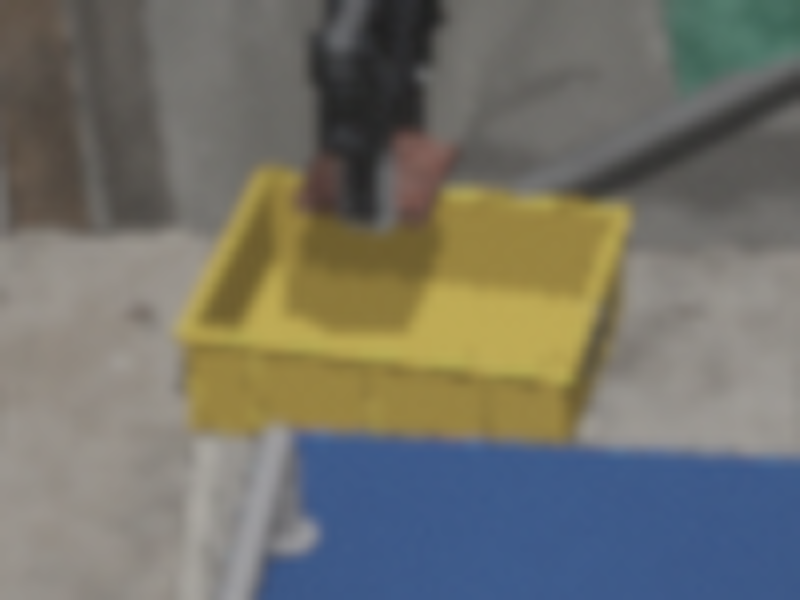

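>>> apply_moves:
  rows: "0.12 0.15 -0.4 0 0 0 0.2;0 0 -0.7 0 0 0 0.2;0 0 -0.4 0 0 0 0.2;0 0 -0.2 0 0 0 0.2;0 0 0 0 0 0 0.2"

```text
t: 18.3
ee_pos: [0.4963, 0.3513, -0.0112]
tcp_rot: [0.0, 0.996, -0.091, -0.0]
ft_force: [-0.8, 0.3, -0.3]
width: 0.055
```

```bash
python3 v.py q19.png side 140 215 235 335; python3 d.py .4918 .3501 -.02 -100
```

```text
scale 8.0
t 18.35 p [ 0.4968  0.3516 -0.0104] yang -100.4 zdir [ 0.001  0.001 -1.   ] F [ 0.4 -0.4 -1.4] w 0.0548 q [0.55 0.56 1.67 0.   0.91 2.3 ]
delta shares [-0.124 -0.037 -0.239] turn deg 0.4 share 0.0035
level share [-0.0003  0.0005  0.    ]
```

View pics/q19.png

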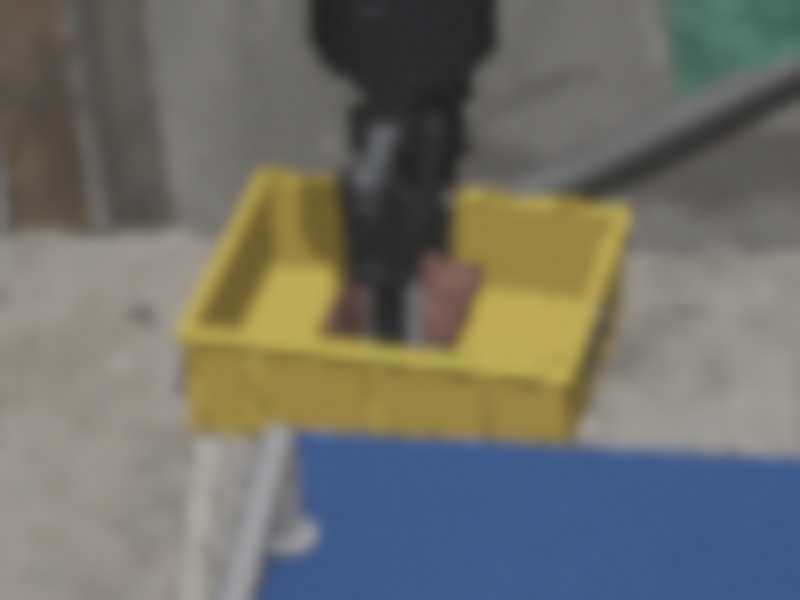

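>>> apply_moves:
  rows: "0 0 -0.1 0 0 0 0.2;0 0 0 0 0 0 -0.5;0 0 0 0 0 0 -0.5;0 0 0 0 0 0 -0.5;0 0 0.4 0 0 0 -0.5;0 0 1 0 0 0 -0.5;0 0 1 0 0 0 -0.5;0 0 1 0 0 0 -0.3"

```text
t: 19.15
ee_pos: [0.4956, 0.3511, 0.1227]
tcp_rot: [0.0, 0.996, -0.09, -0.0]
ft_force: [0.6, 0.1, 0.0]
width: 0.0557
```

```bash
python3 v.py q20.png side 140 290 200 400; python3 d.py .4593 .0321 .20 -3.6
```

```text
scale 4.0
t 19.20 p [0.4998 0.3537 0.1302] yang -100.4 zdir [ 0.011  0.006 -1.   ] F [2.1 1.3 3.4] w 0.0552 q [ 0.55  0.4   1.52 -0.    1.2   2.3 ]
delta shares [-1.013 -8.041  1.744] turn deg 96.8 share 0.8445
level share [-0.0032  0.0053  0.    ]
```

View pics/q20.png

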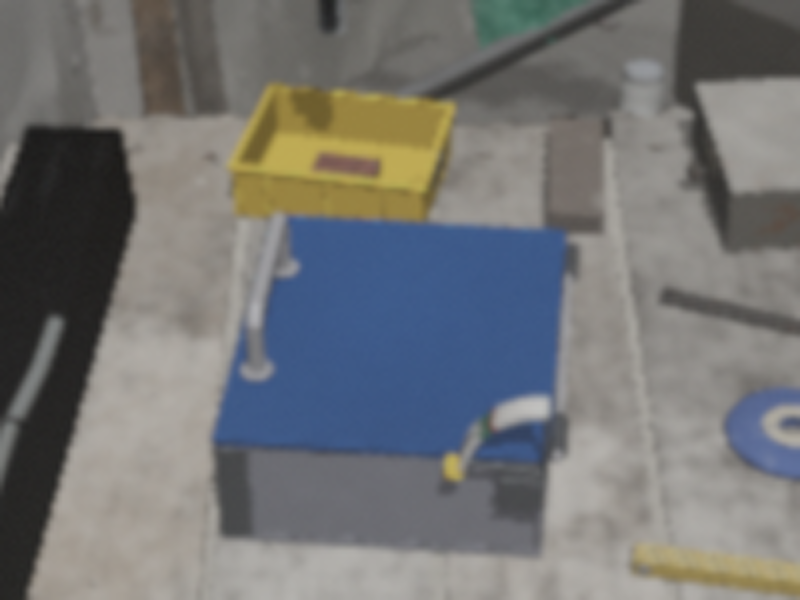

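The tile lies in the yellow bin at crop (347,163). Now the handle.

>>> apply_moves:
  rows: "-0.08 -0.4 0.4 0 0 0.07 -0.2;-0.08 -0.7 0.3 0 0 0.07 -0.2;-0.08 -0.7 0.3 0 0 0.07 -0.2;-0.08 -0.7 0 0 0 0.07 -0.2;-0.08 -0.7 0 0 0 0.07 -0.2;-0.08 -0.7 0 0 0 0.07 -0.2;-0.08 -0.7 0 0 0 0.07 -0.2;-0.08 -0.7 0 0 0 0.07 -0.2"

```text
t: 20.0
ee_pos: [0.47, 0.1382, 0.1614]
tcp_rot: [0.0, 0.89, 0.455, 0.0]
ft_force: [1.1, -0.5, 0.0]
width: 0.0513
```

>>> apply_moves:
  rows: "-0.08 -0.7 0 0 0 0.07 -0.2;-0.08 -0.7 0 0 0 0.07 -0.2;-0.08 -0.7 0 0 0 0.07 -0.2;-0.08 -0.6 0 0 0 0.074 -0.2;0 0 0 0 0 0 -0.2;0 0 0 0 0 0 -0.2"

```text
t: 20.6
ee_pos: [0.4576, 0.0312, 0.1613]
tcp_rot: [0.0, 0.731, 0.683, 0.0]
ft_force: [0.2, 0.2, -0.1]
width: 0.0511
```

```bash
python3 v.py q21.png side 150 240 230 350; python3 d.py .4593 .0321 .091 -3.6
```

```text
scale 6.666666666666667
t 20.65 p [0.4577 0.0317 0.1613] yang -3.8 zdir [ 0.001  0.001 -1.   ] F [-0.4  0.2 -0.1] w 0.0512 q [-0.02  0.17  1.78  0.    1.18  0.04]
delta shares [ 0.041  0.011 -1.757] turn deg 0.2 share 0.0021
level share [-0.0003  0.0003  0.    ]
```

View pics/q21.png

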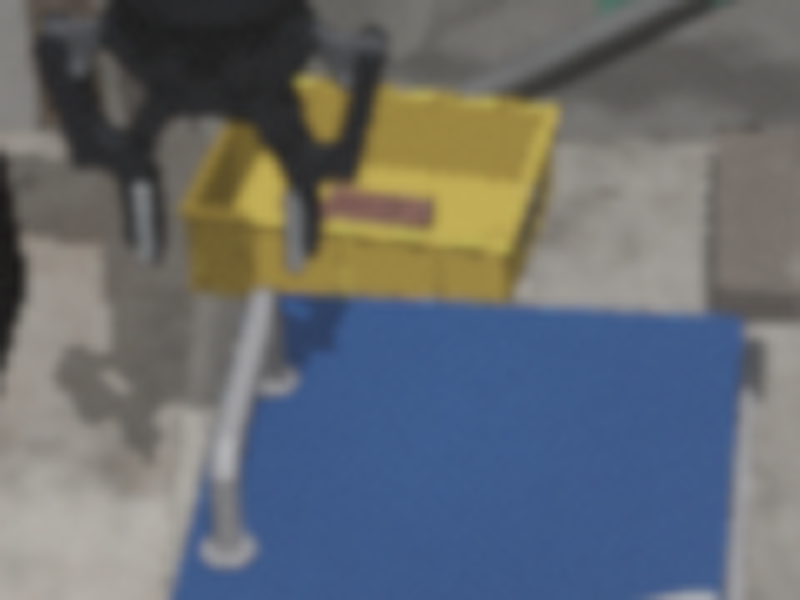

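>>> apply_moves:
  rows: "0.05 0.01 -0.3 0 0 0 -0.2;0 0 -0.6 0 0 0 -0.2;0 0 -0.5 0 0 0 -0.2;0 0 -0.2 0 0 0 -0.2;0 0 0 0 0 0 -0.2"

```text
t: 21.15
ee_pos: [0.4582, 0.0324, 0.0955]
tcp_rot: [-0.001, 0.729, 0.684, -0.001]
ft_force: [0.7, 0.6, -0.8]
width: 0.0516
```

```bash
python3 v.py q22.png side 150 240 230 350; python3 d.py .4593 .0321 .091 -3.6
```

```text
scale 6.666666666666667
t 21.20 p [0.4592 0.0322 0.0965] yang -3.6 zdir [-0.002  0.    -1.   ] F [-0.3  0.1 -0.4] w 0.0512 q [-0.02  0.25  1.87  0.    1.02  0.04]
delta shares [ 0.003 -0.003 -0.137] turn deg 0.0 share 0.0003
level share [-0.0001 -0.0008 -0.    ]
```

View pics/q22.png

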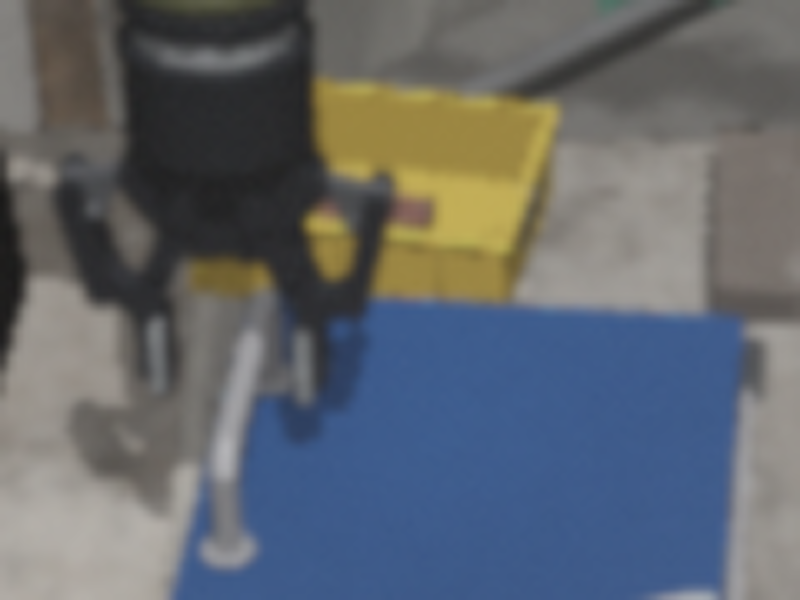

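>>> apply_moves:
  rows: "0 0 -0.15 0 0 0 -0.2;0 0 -0.05 0 0 0 0.3;0 0 0 0 0 0 0.9;0 0 0 0 0 0 1;0 0 0 0 0 0 1;0 0 0 0 0 0 1"

```text
t: 21.8
ee_pos: [0.4611, 0.0316, 0.0896]
tcp_rot: [0.001, 0.729, 0.684, 0.001]
ft_force: [3.8, 0.3, -1.4]
width: 0.0102
```

```bash
python3 v.py q23.png side 150 240 230 350; python3 d.py .4593 .0321 .091 -3.6
```

```text
scale 6.666666666666667
t 21.85 p [0.4611 0.0315 0.0896] yang -3.7 zdir [ 0.003 -0.    -1.   ] F [ 3.8 -0.  -1.6] w 0.0107 q [-0.02  0.26  1.88  0.    1.    0.04]
delta shares [-0.045  0.014  0.035] turn deg 0.1 share 0.0007
level share [0.     0.0015 0.    ]
```

View pics/q23.png

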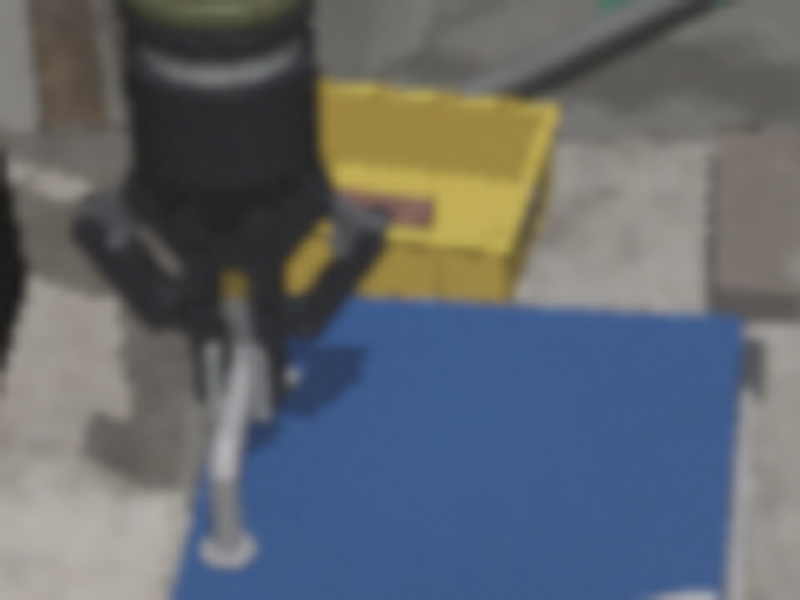

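```bash
python3 - <<'E'
from h import *
r=np.hypot(.202,.052);a=np.arctan2(.052,.202)
P=lambda t:np.array([r*(np.cos(a)-np.cos(t+a))*np.cos(.063),-r*(np.cos(a)-np.cos(t+a))*np.sin(.063),r*(np.sin(t+a)-np.sin(a))])
T=[0,.03]+[.03+.066*k for k in range(1,16)]
for x,y in zip(T,T[1:]): print(round(y,3),((P(y)-P(x))/.04).round(2), P(y).round(4))
E
```

```text
0.03 [ 0.04 -0.    0.15] [ 0.0016 -0.0001  0.006 ]
0.096 [ 0.11 -0.01  0.33] [ 0.0059 -0.0004  0.0191]
0.162 [ 0.13 -0.01  0.32] [ 0.011  -0.0007  0.0319]
0.228 [ 0.15 -0.01  0.31] [ 0.0169 -0.0011  0.0443]
0.294 [ 0.17 -0.01  0.3 ] [ 0.0237 -0.0015  0.0563]
0.36 [ 0.19 -0.01  0.29] [ 0.0312 -0.002   0.0678]
0.426 [ 0.21 -0.01  0.27] [ 0.0395 -0.0025  0.0788]
0.492 [ 0.22 -0.01  0.26] [ 0.0484 -0.0031  0.0893]
0.558 [ 0.24 -0.02  0.25] [ 0.0581 -0.0037  0.0991]
0.624 [ 0.26 -0.02  0.23] [ 0.0683 -0.0043  0.1082]
0.69 [ 0.27 -0.02  0.21] [ 0.0792 -0.005   0.1167]
0.756 [ 0.28 -0.02  0.19] [ 0.0905 -0.0057  0.1244]
0.822 [ 0.3  -0.02  0.17] [ 0.1024 -0.0065  0.1314]
0.888 [ 0.31 -0.02  0.15] [ 0.1147 -0.0072  0.1375]
0.954 [ 0.32 -0.02  0.13] [ 0.1273 -0.008   0.1429]
1.02 [ 0.32 -0.02  0.11] [ 0.1403 -0.0089  0.1473]
```

>>> apply_moves:
  rows: "0.04 0 0.15 0 0 0 1;0.11 -0.01 0.33 0 0 0 1;0.13 -0.01 0.32 0 0 0 1;0.15 -0.01 0.31 0 0 0 1;0 0 0 0 0 0 1"

```text
t: 22.35
ee_pos: [0.4775, 0.0304, 0.1344]
tcp_rot: [0.0, 0.729, 0.684, 0.001]
ft_force: [3.1, 0.2, -4.8]
width: 0.0104
```

```bash
python3 v.py q24.png side 130 280 200 400; python3 d.py .478 .0304 .1339 -3.6
```

```text
scale 4.0
t 22.40 p [0.4772 0.0304 0.1336] yang -3.7 zdir [ 0.001  0.    -1.   ] F [ 4.5  0.3 -5.9] w 0.0102 q [-0.02  0.23  1.79  0.    1.12  0.04]
delta shares [ 0.021 -0.001  0.007] turn deg 0.1 share 0.0006
level share [-0.      0.0005  0.    ]
```

View pics/q24.png

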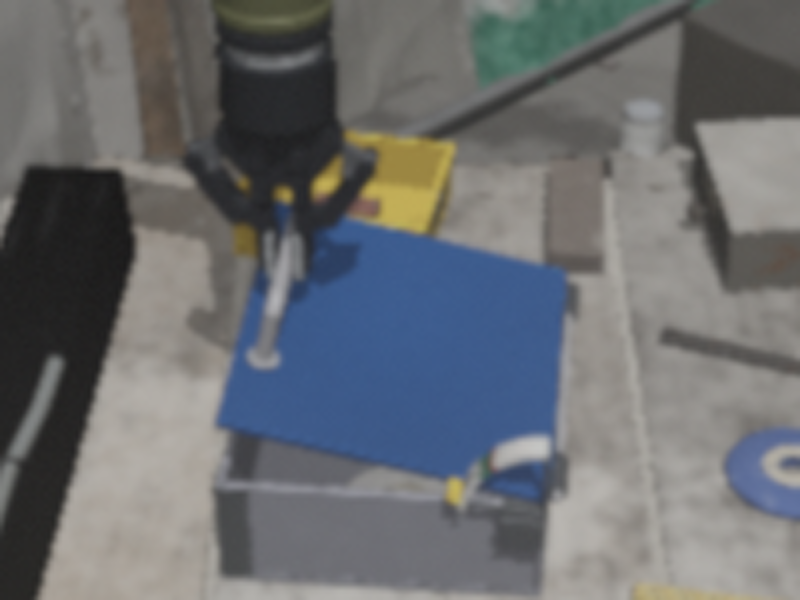

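The lid is lifting with the handle held, at about 0.2 rad. I'll go on along the arc.

>>> apply_moves:
  rows: "0.17 -0.01 0.3 0 0 0 1;0.19 -0.01 0.29 0 0 0 1;0.21 -0.01 0.27 0 0 0 1;0.22 -0.01 0.26 0 0 0 1;0.24 -0.02 0.25 0 0 0 1;0.26 -0.02 0.23 0 0 0 1;0 0 0 0 0 0 1"

```text
t: 23.1
ee_pos: [0.5245, 0.0272, 0.1973]
tcp_rot: [-0.003, 0.729, 0.684, -0.003]
ft_force: [-6.5, -0.3, 5.1]
width: 0.0104
```

```bash
python3 v.py q25.png side 130 280 200 400; python3 d.py .5294 .0272 .1978 -3.6
```

```text
scale 4.0
t 23.15 p [0.5239 0.0273 0.1967] yang -3.7 zdir [-0.009  0.    -1.   ] F [-6.1 -0.7  3.7] w 0.0101 q [-0.03  0.24  1.6  -0.    1.32  0.04]
delta shares [ 0.139 -0.002  0.026] turn deg 0.1 share 0.0006
level share [-0.     -0.0043 -0.    ]
```

View pics/q25.png

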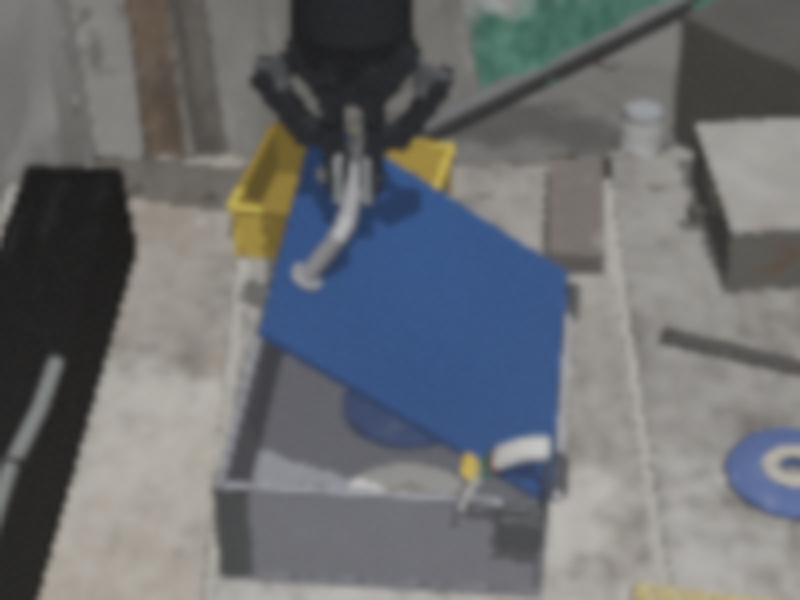

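>>> apply_moves:
  rows: "0.27 -0.02 0.21 0 0 0 1;0.28 -0.02 0.19 0 0 0 1;0.3 -0.02 0.17 0 0 0 1;0.31 -0.02 0.15 0 0 0 1;0.32 -0.02 0.13 0 0 0 1;0.32 -0.02 0.11 0 0 0 1;0.16 -0.01 0.05 0 0 0 1;0 0 0 0 0 0 1"
  grip_force: 30

```text
t: 23.95
ee_pos: [0.6063, 0.0218, 0.24]
tcp_rot: [0.0, 0.729, 0.684, 0.0]
ft_force: [-4.0, -0.9, 12.7]
width: 0.0103
```

```bash
python3 v.py q26.png side 130 280 200 400; python3 d.py .6 .0272 .24 -3.6
```

```text
scale 4.0
t 24.00 p [0.606  0.0218 0.2399] yang -3.7 zdir [ 0.    -0.001 -1.   ] F [-4.1 -0.4 12.1] w 0.0105 q [-0.03  0.32  1.37 -0.    1.46  0.03]
delta shares [-0.15   0.136  0.002] turn deg 0.1 share 0.0006
level share [0.0003 0.0002 0.    ]
```

View pics/q26.png

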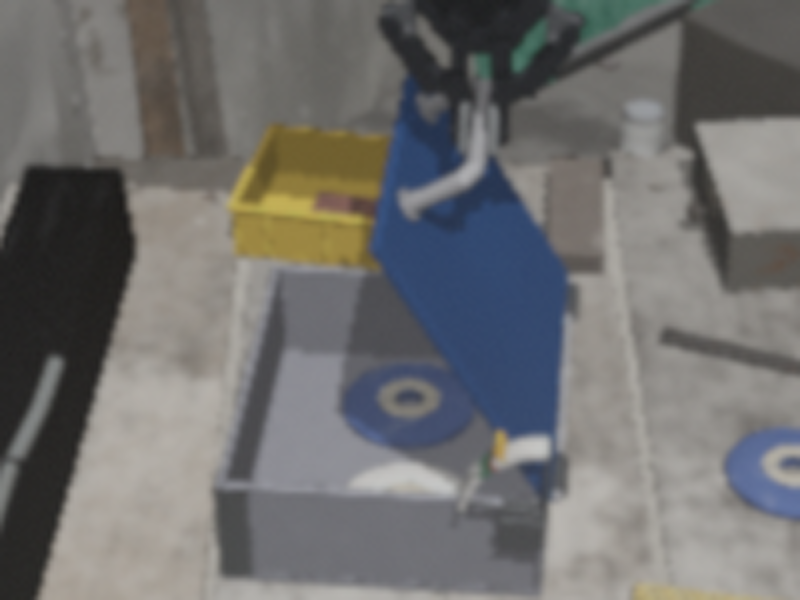

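```bash
cat > ang.py <<'E'
from h import *
H=np.array([.661,.0205,.089]);c,s=np.cos(-.063),np.sin(-.063);X=np.array([c,s,0]);Y=np.array([-s,c,0])
def pt(t,x,y,z):  # lid-frame
    f=np.array([-np.cos(t),np.sin(t)]);n=np.array([np.sin(t),np.cos(t)])
    v=-x*f+z*n
    return H+X*v[0]+Y*y+np.array([0,0,v[1]])
if __name__=="__main__":
    for t in np.arange(.6,1.15,.05):
        q=proj("side",pt(t,-.222,-.132,.004)); h=[proj("side",pt(t,-.202,y,.052)) for y in(-.058,.0)]
        print(round(t,2),"corner",np.round(q,1),"base",np.round(proj("side",pt(t,-.202,-.05,.004)),1),"corner-top",np.round(proj("top",pt(t,-.222,-.132,.004)),1))
    s=arm.get_state()["ee_pos"]; print(s, "angle from x:",)
    for t in np.arange(.6,1.15,.1): print(round(t,2),pt(t,-.202,0,.052).round(4))
E
python3 ang.py; python3 v.py q27.png side 180 270 270 390;python3 v.py q28.png top 180 300 230 390
```

```text
0.6 corner [264.8 213.2] base [276.1 198.5] corner-top [338.  288.1]
0.65 corner [267.3 210.5] base [278.3 196. ] corner-top [338.3 284.7]
0.7 corner [270.  207.8] base [280.7 193.7] corner-top [338.7 281. ]
0.75 corner [273.  205.2] base [283.3 191.4] corner-top [339. 277.]
0.8 corner [276.1 202.8] base [286.  189.2] corner-top [339.3 272.9]
0.85 corner [279.4 200.4] base [288.9 187.2] corner-top [339.7 268.5]
0.9 corner [282.9 198.3] base [291.9 185.3] corner-top [340. 264.]
0.95 corner [286.5 196.2] base [295.1 183.5] corner-top [340.4 259.3]
1.0 corner [290.3 194.3] base [298.4 181.8] corner-top [340.7 254.4]
1.05 corner [294.3 192.6] base [301.8 180.3] corner-top [341.  249.3]
1.1 corner [298.4 191. ] base [305.4 179. ] corner-top [341.3 244.2]
[0.60598692 0.02177267 0.23991029] angle from x:
0.6 [0.5239 0.0291 0.246 ]
0.7 [0.5402 0.0281 0.2589]
0.8 [0.5578 0.027  0.2701]
0.9 [0.5763 0.0258 0.2796]
1.0 [0.5957 0.0246 0.2871]
1.1 [0.6158 0.0234 0.2926]
scale 6.666666666666667
scale 5.0
```

View pics/q27.png

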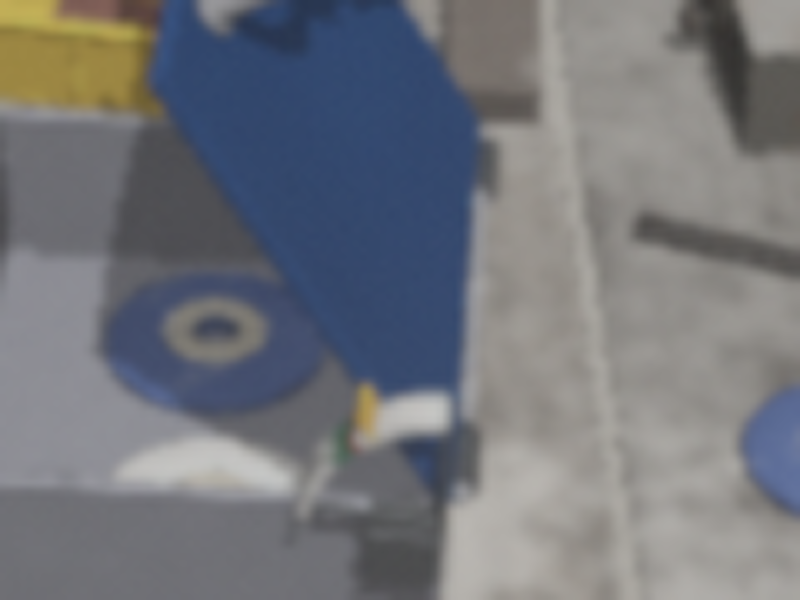

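View pics/q28.png

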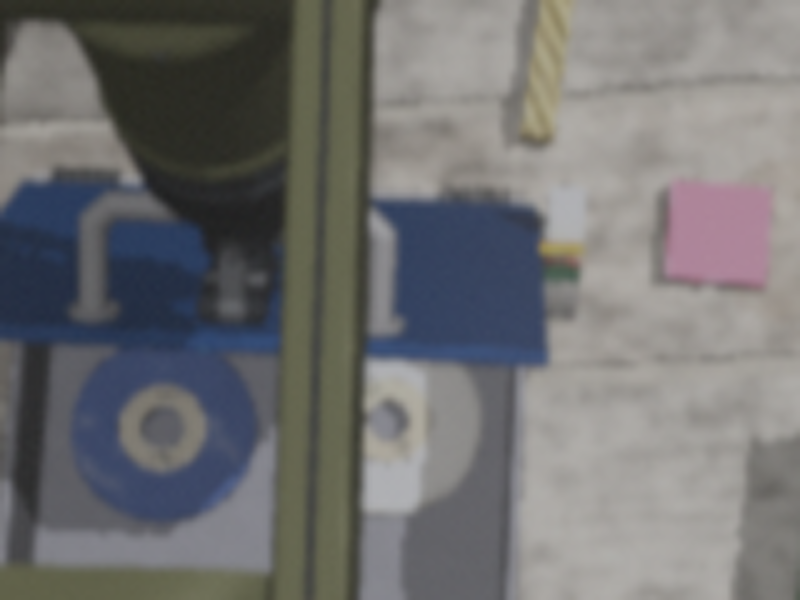

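The lid is at about 1.03 rad: its front corner is at (292.5,192.7) in the side view and (339.4,251) in the top view, and the pointer is past the red mark in the top view. Now I bring it back to about 0.79.

>>> apply_moves:
  rows: "-0.15 0.01 -0.04 0 0 0 1;-0.25 0.02 -0.08 0 0 0 1;-0.24 0.02 -0.09 0 0 0 1;-0.23 0.02 -0.1 0 0 0 1;-0.18 0.01 -0.09 0 0 0 1;-0.08 0 -0.05 0 0 0 1;0 0 0 0 0 0 1;0 0 0 0 0 0 1"

```text
t: 24.9
ee_pos: [0.5603, 0.0249, 0.2198]
tcp_rot: [-0.001, 0.729, 0.684, -0.001]
ft_force: [-3.0, -2.5, 6.3]
width: 0.0102
```

```bash
python3 d.py .56 .025 .22 -3.6; python3 v.py q29.png side 150 270 240 390;python3 v.py q30.png top 180 300 230 390;python3 d.py
```

```text
t 24.90 p [0.5603 0.0249 0.2198] yang -3.7 zdir [-0.002 -0.001 -1.   ] F [-3.  -2.5  6.3] w 0.0102 q [-0.03  0.27  1.49 -0.    1.38  0.03]
delta shares [-0.007  0.003  0.004] turn deg 0.1 share 0.0006
level share [ 0.0003 -0.0011  0.    ]
scale 5.0
scale 5.0
t 25.00 p [0.5605 0.0249 0.22  ] yang -3.7 zdir [-0.002 -0.001 -1.   ] F [-3.5 -2.7  6.9] w 0.0099 q [-0.03  0.27  1.49 -0.    1.38  0.03]
```

View pics/q29.png

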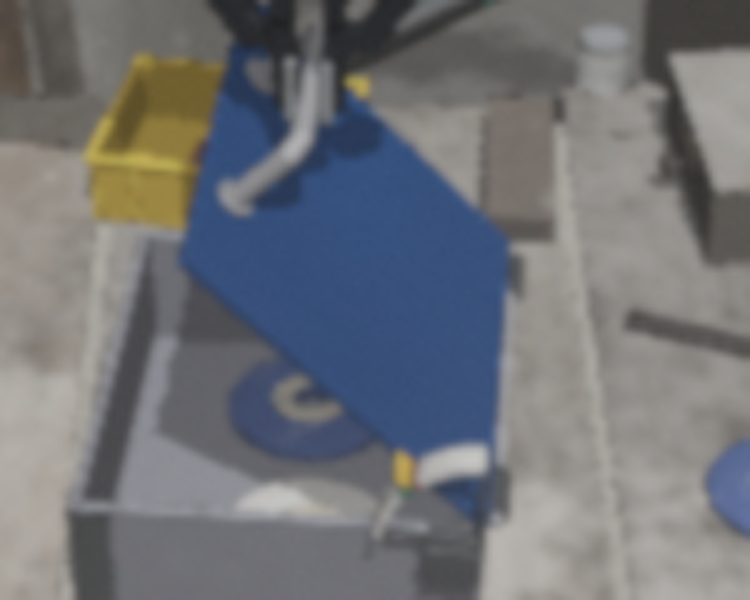

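View pics/q30.png

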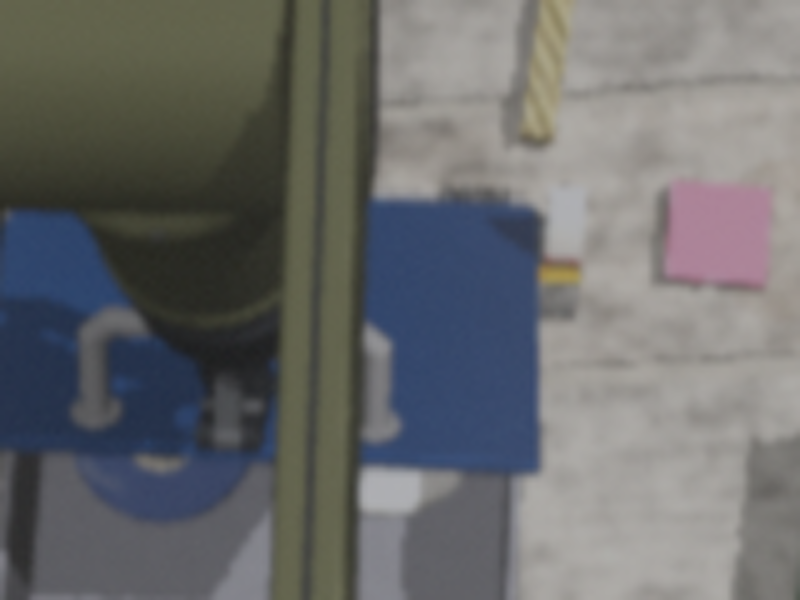

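The corner reads about 0.80 rad in both views, and the pointer sits in the green sector just below the red mark, at (560,272) in the top crop. I'll let it settle, compare, and look over the whole bench.

>>> apply_moves:
  rows: "0 0 0 0 0 0 1;0 0 0 0 0 0 1;0 0 0 0 0 0 1;0 0 0 0 0 0 1;0 0 0 0 0 0 1;0 0 0 0 0 0 1"

```text
t: 25.6
ee_pos: [0.5605, 0.0249, 0.22]
tcp_rot: [-0.0, 0.729, 0.684, -0.001]
ft_force: [-3.6, -2.3, 7.6]
width: 0.0103
```

```bash
python3 d.py; python3 v.py q31.png side 0 480 0 640; python3 v.py q32.png top 180 300 230 390;python3 - <<'E'
import cv2,numpy as np
a=cv2.imread("pics/q30.png").astype(int);b=cv2.imread("pics/q32.png").astype(int);print(np.abs(a-b).mean(),np.abs(a-b).max())
E
```

```text
t 25.60 p [0.5605 0.0249 0.22  ] yang -3.7 zdir [-0.002 -0.001 -1.   ] F [-3.6 -2.3  7.6] w 0.0103 q [-0.03  0.27  1.49 -0.    1.38  0.03]
scale 1.25
scale 5.0
0.6229847222222222 14
```

View pics/q31.png

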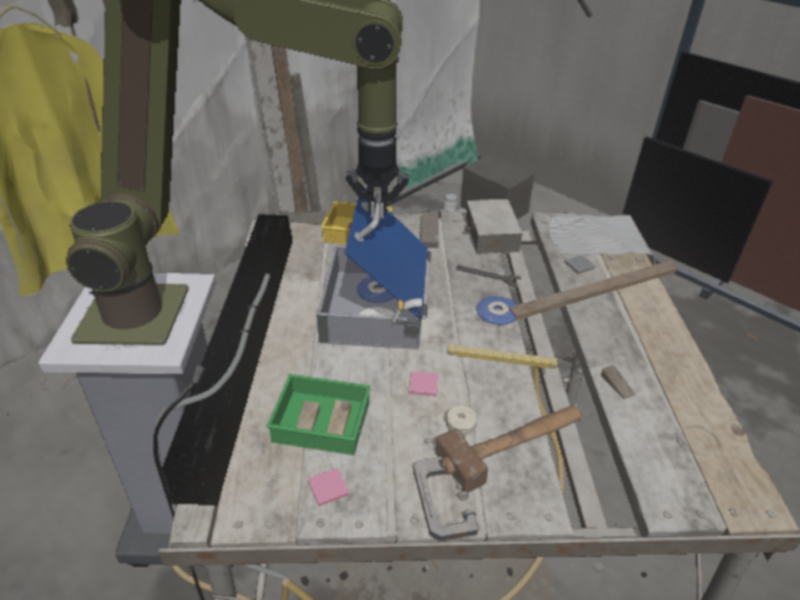

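The view is steady: two pictures 0.6 s apart match. Both wedges are in the green bin at (308,415) and (340,417), and the whetstone and felt wheel have not moved. I'm handing in.

```bash
python3 -c "
from cell import arm
print(arm.close_job())"
```

```text
the job is handed in; nothing more can be done
None
```

I sorted the lid and tried it: the red granite tile is in the yellow bin and both wedges are in the green bin. I raised the lid to about 1.03 rad, brought it back to about 0.80 rad, and handed in at 25.6 s still holding it. `close_job` gives no verdict, so this rests on my own checks.

**Last checks:**
- **Lid angle:** the lid's corner gives 0.79 to 0.82 rad from the two cameras. The pointer is in the green sector, just below the red mark.
- **Steadiness:** top-camera pictures 0.6 s apart show no visible change.
- **Hold:** the gripper is closed on the bar at about 10 mm, with a wrist force of about 9 N.
- **Bins and bench:** the wedges lie flat in the green bin. The tile was last clearly seen in the yellow bin just before and during the lift; in the final picture the lid hides it. The whetstone and felt wheel are where they were.

**One disagreement:** the fingertips ended about 35 to 45 mm above the reported TCP, more than the 0 to 13 mm the description allows for. I confirmed this in the pictures and by a light touch on the lid (about 10 N), and set all grasp heights from that instead of the stated TCP.

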